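Stir fresh polishing stones into the worn charge

TASK

The polishing bowl was topped up with fresh cylindrical stones that lie together in one half of it, the worn round pebbles in the other. Take the paddle that lies across the bowl and stir with it, blade down near the floor, at least twice round and until at least two fresh stones lie in the half where the worn ones were and two worn ones in the other half, with no stone lost. Then lay the paddle flat in the empty lane of the tool rest, the same way round as the brush, and leave the brush and the side cutters as they are.

Things in the scene. Friction and masses are not known exactly. Their poses are not given: they have to be found in the camera images.
- bowl: Fixed grey plastic polishing bowl, round, on a dark steel foot flange 168 mm across, 6 mm thick, screwed down. Mouth 158 mm across inside, wall 4 mm, steep walls, flat inner floor 138 mm across. Origin: centre of the foot's underside, on the work surface; z up.
- bowl_floor (a point): Centre of the bowl's flat inner floor, 15 mm above the work surface. Its x, y axes turn with the bowl; the fresh stones start on the +y side, the worn ones on the -y side.
- bowl_rim (a point): Centre of the bowl's mouth at rim height, 68 mm above the work surface (inside depth 53 mm). The paddle lies across the rim at the start, flat, its handle end and its blade each on the rim.
- paddle: Loose stirring paddle, 200 mm long, 140 g, flat across the bowl's rim at first. x runs from handle to blade, z up. Wooden handle x -100 to +20 mm, 22 wide (y), 26 thick (z); 8 mm steel shaft, cranked down, to x +60; narrow steel blade to x +100, 14 wide, 6 thick, flush with the handle's underside. Origin: on the handle's axis, at the tool's mid-length, 13 mm above its underside.
- paddle_grip (a point): The paddle's origin: a point on the handle's axis near its front end, a good place to grip.
- paddle_tip (a point): Middle of the blade's end edge, 100 mm ahead of paddle_grip, 10 mm below the handle's axis.
- tool_rest: Fixed wooden rest: board 130x170x12 mm with two cross bars along y, 14 mm thick, 160 long, tops at z 41 mm, at x -60 and +30 mm. Steel pins (10 mm across, tops at z 58 mm) in pairs on the bars, 28 mm clear between, mark two lanes along x: y -40 (holds the brush) and y +40 mm (empty). Origin: under the board, at z 0; x points the way the brush's bristles lie.
- free_lane (a point): Middle of the empty lane, half-way between the two bars, at the height of the bar tops (x -15, y +40, z 41 mm in tool_rest). A paddle lying there with its handle on the -x bar and its shaft on the +x bar has paddle_grip 13 mm above this point.
- brush: Loose dusting brush, 195 mm long, 28 mm wide, 14 mm thick, lying in the other lane of the tool rest, wooden handle to the rest's -x, grey bristles to +x. Origin: at mid-length of its underside. Bystander.
- cutters: Loose pair of red side cutters, 150 x 54 x 12 mm, lying on the work surface nearer the robot than the bowl and the rest. Origin: centre of the underside. Bystander.
- fresh_1: Loose fresh stone: sharp-edged cylinder 26 mm across, 28 mm tall, 34 g; same off-white ceramic as all the stones; origin: its centre; z: its axis (it tumbles in the bowl).
- fresh_2: Loose fresh stone: sharp-edged cylinder 26 mm across, 28 mm tall, 34 g; same off-white ceramic as all the stones; origin: its centre; z: its axis (it tumbles in the bowl).
- fresh_3: Loose fresh stone: sharp-edged cylinder 26 mm across, 28 mm tall, 34 g; same off-white ceramic as all the stones; origin: its centre; z: its axis (it tumbles in the bowl).
- fresh_4: Loose fresh stone: sharp-edged cylinder 26 mm across, 28 mm tall, 34 g; same off-white ceramic as all the stones; origin: its centre; z: its axis (it tumbles in the bowl).
- fresh_5: Loose fresh stone: sharp-edged cylinder 26 mm across, 28 mm tall, 34 g; same off-white ceramic as all the stones; origin: its centre; z: its axis (it tumbles in the bowl).
- worn_1: Loose worn stone: round flat pebble 28 mm across, 19 mm thick, 26 g; same off-white ceramic as all the stones; origin: its centre; z: its axis (it tumbles in the bowl).
- worn_2: Loose worn stone: round flat pebble 28 mm across, 19 mm thick, 26 g; same off-white ceramic as all the stones; origin: its centre; z: its axis (it tumbles in the bowl).
- worn_3: Loose worn stone: round flat pebble 28 mm across, 19 mm thick, 26 g; same off-white ceramic as all the stones; origin: its centre; z: its axis (it tumbles in the bowl).
- worn_4: Loose worn stone: round flat pebble 28 mm across, 19 mm thick, 26 g; same off-white ceramic as all the stones; origin: its centre; z: its axis (it tumbles in the bowl).
- worn_5: Loose worn stone: round flat pebble 28 mm across, 19 mm thick, 26 g; same off-white ceramic as all the stones; origin: its centre; z: its axis (it tumbles in the bowl).

How it is judged:
On the way, in this order (a step that is already met when the one before it is completed fails the run):
1. the held paddle's blade end is low in the bowl on the side of the fresh stones (time 1) (horizontal distance between paddle_tip and bowl_floor below 0.085 m and z of paddle_tip in the frame of bowl_floor below 0.022 m and height (world z) of paddle_grip above 0.07 m and y of paddle_tip in the frame of bowl_floor above 0.015 m), for 0.03 s.
2. the held paddle's blade end is low in the bowl on the other side (time 1) (horizontal distance between paddle_tip and bowl_floor below 0.085 m and z of paddle_tip in the frame of bowl_floor below 0.022 m and height (world z) of paddle_grip above 0.07 m and y of paddle_tip in the frame of bowl_floor below -0.015 m), for 0.03 s.
3. the held paddle's blade end is low in the bowl on the side of the fresh stones (time 2) (all of step 1), for 0.03 s.
4. the held paddle's blade end is low in the bowl on the other side (time 2) (all of step 2), for 0.03 s.
At the end, for the whole second after the job is handed in: All ten stones in the bowl, at least two fresh ones at y below -3 mm of bowl_floor and two worn ones above +3 mm. Paddle at rest in the empty lane, flat within 0.15 rad, blade to the rest's +x, paddle_grip within 12 mm sideways, -35 to 30 mm lengthwise and 0 to 25 mm above free_lane (horizontal distance between each of fresh_1, fresh_2, fresh_3, fresh_4, fresh_5, worn_1, worn_2, worn_3, worn_4, worn_5 and bowl_floor below 0.08 m and z of each of fresh_1, fresh_2, fresh_3, fresh_4, fresh_5, worn_1, worn_2, worn_3, worn_4, worn_5 in the frame of bowl_floor below 0.05 m and (y of each of fresh_1, fresh_2 in the frame of bowl_floor below -0.003 m or y of each of fresh_1, fresh_3 in the frame of bowl_floor below -0.003 m or y of each of fresh_1, fresh_4 in the frame of bowl_floor below -0.003 m or y of each of fresh_1, fresh_5 in the frame of bowl_floor below -0.003 m or y of each of fresh_2, fresh_3 in the frame of bowl_floor below -0.003 m or y of each of fresh_2, fresh_4 in the frame of bowl_floor below -0.003 m or y of each of fresh_2, fresh_5 in the frame of bowl_floor below -0.003 m or y of each of fresh_3, fresh_4 in the frame of bowl_floor below -0.003 m or y of each of fresh_3, fresh_5 in the frame of bowl_floor below -0.003 m or y of each of fresh_4, fresh_5 in the frame of bowl_floor below -0.003 m) and (y of each of worn_1, worn_2 in the frame of bowl_floor above 0.003 m or y of each of worn_1, worn_3 in the frame of bowl_floor above 0.003 m or y of each of worn_1, worn_4 in the frame of bowl_floor above 0.003 m or y of each of worn_1, worn_5 in the frame of bowl_floor above 0.003 m or y of each of worn_2, worn_3 in the frame of bowl_floor above 0.003 m or y of each of worn_2, worn_4 in the frame of bowl_floor above 0.003 m or y of each of worn_2, worn_5 in the frame of bowl_floor above 0.003 m or y of each of worn_3, worn_4 in the frame of bowl_floor above 0.003 m or y of each of worn_3, worn_5 in the frame of bowl_floor above 0.003 m or y of each of worn_4, worn_5 in the frame of bowl_floor above 0.003 m) and x of paddle_grip in the frame of free_lane between -0.035 and 0.03 m and y of paddle_grip in the frame of free_lane between -0.012 and 0.012 m and z of paddle_grip in the frame of free_lane between 0 and 0.025 m and y of paddle_tip in the frame of free_lane between -0.02 and 0.02 m and x of paddle_tip in the frame of free_lane above 0.06 m and angle between paddle's own z axis and vertical below 0.15 rad and linear speed of paddle below 0.02 m/s); the robot touches nothing.
It fails at once if a stone leaves the bowl (horizontal distance between any of fresh_1, fresh_2, fresh_3, fresh_4, fresh_5, worn_1, worn_2, worn_3, worn_4, worn_5 and bowl_floor above 0.105 m).
It fails at once if the brush is moved more than 15 mm (distance of brush from where it was at the start of the episode above 0.015 m).
It fails at once if the side cutters are moved more than 15 mm (distance of cutters from where it was at the start of the episode above 0.015 m).
It also fails if it takes over 72 s, if anything falls off the work surface, if the arm or the gripper's body presses on something with over 40 N, if the wrist force passes 120 N, or if a joint passes its speed limit or range.

ROBOT

A 6-joint arm with a two-finger parallel gripper is mounted at the origin on a cart in front of the work surface, level with it; the furniture and walls round the work are solid. World frame = base frame: x ahead of the robot, y to its left, z up, the work surface at z = 0. Lengths are in m, angles in rad, forces in N, time in s.
With the tool pointing down it reaches from about 0.25 to 0.775 m from the base axis. Payload 4 kg.
Tool frame: the origin (TCP) lies between the finger pads; the fingertips stand 11 mm ahead of it and the grasp point (between the pads) lies 8 mm behind it (robot.tip_extent is the z of the fingertips in the tool frame, in m); z points along the fingers, y is the line along which they close (so a half turn about z gives the same grasp; the last joint's range is limited). The gripper opens to 94 mm and grips with 3 to 60 N. Pads are 16 mm wide; open, the fingers measure 119 mm over their backs; the gripper's body (75 mm by 177 mm) begins 78 mm behind the grasp point.
Start: joints at [1.156, 0.087, 1.371, -0, 1.684, -0.103], TCP at [0.169, 0.523, 0.217] pointing down, gripper open.
Joint ranges: [-3.1, 3.1], [-0.76, 2.03], [0.27, 2.55], [-1.08, 4.22], [0.17, 2.65], [-2.57, 2.57]. Speed limits (rad/s): [2.79, 2.79, 3.14, 3.14, 3.14, 3.14].

INTERFACE

Orientations are given as [roll, pitch, yaw] about the fixed x, y, z axes, in that order (R = Rz(yaw) Ry(pitch) Rx(roll)).
In Python, from bench import robot, imaging gives the robot as it stands.
- The arm moves only by the shell command python3 -m pendant 'ROWS'. ROWS is JSON, a list of rows, each a list of 7 numbers: the shift along the world's x, y, z in cm, then the turn, a rotation vector about the world's x, y, z in degrees, then the opening, from 0 (shut) to 1 (fully open). In form: [[dx, dy, dz, ax, ay, az, jaw], ...]. A call has 1 to 8 rows; each row shifts and turns the commanded pose from where the row before left it; what a row does not reach is not made up. A row lasts 1/10 s, in which the tool goes at most 50 mm and 8.59 degrees, less where a joint would pass 70% of its speed; a pose out of reach is approached as far as the arm can. A call is refused whole if a number of a shift passes 5 or a number of a turn 8.59, either way. A call with a gripper value outside its range is refused whole. The fingers move at their own pace and stop on an object; the grip force is fixed at half the most. Time passes only in rows, so rows that do not move let the fingers close. It gives the time, the measured TCP pose, the force, the opening and the grip force at its end, in the units of the state.
- robot.get_obs(): the state, without advancing time (a new reading comes with each control period).
- imaging.snapshot(name): name is "scene" or "top"; returns the picture (420x560x3 uint8, red, green, blue); there is no depth.
- imaging.camera_params(name): a dict with "camera_matrix" (3x3 intrinsics, pixels), "R" (3x3) and "t" (3): a world point X has camera coordinates R X + t. Camera axes: x right, y down, z forward; pixel columns grow to the right and rows downward; lengths in m; the calibration is good to about 2 mm. A picture is of the moment at which its call begins. camera_params takes no time and is no camera call.
- robot.close_job(): hands the job in; it is judged then, once.
The state is a dict: "time": time; "joint_positions": joint angles; "qvel": joint speeds; "joint_torque": joint torques, N m; "tool_pos": TCP position; "ee_rot": TCP orientation; "wrist_force": force on the tool from outside, world axes, zero at the start; "wrist_torque": the same for the moment, N m; "width": finger opening in m; "finger_force": force on a finger pad.
Only numpy, scipy, OpenCV 4.12 (cv2) and the standard library are available. Lean on these libraries where they do the work, as an engineer would, in place of code of your own. Each camera call takes 0.05 s, during which the arm holds its last target. There are 200 camera calls.

## Working session

There is one attempt and no reset: what is moved stays moved. The work goes in short steps, Python scripts to look and compute and a shell command to move; the robot and the scene stay as the last step left them, time stands still between calls to the robot, and variables do not carry over. Pictures are saved under pics/ and viewed, at most 10 in all, crops included, and the job is handed in when it is done.

```bash
mkdir -p pics
python3 - <<'E'
from bench import robot, imaging
import cv2, numpy as np
for n in("top","scene"):
    im=imaging.snapshot(n); cv2.imwrite(f"pics/{n}0.png",im[:,:,::-1])
    p=imaging.camera_params(n); print(n,np.round(p["camera_matrix"],1).tolist(),np.round(p["R"],3).tolist(),np.round(p["t"],3).tolist())
o=robot.get_obs();print(o["tool_pos"],o["ee_rot"],o["width"],o["time"],robot.tip_extent)
E
```

```text
top [[422.4, 0.0, 283.7], [0.0, 422.4, 210.1], [0.0, 0.0, 1.0]] [[0.085, -0.996, -0.007], [-0.972, -0.082, -0.221], [0.219, 0.026, -0.975]] [-0.254, 0.484, 0.811]
scene [[507.4, 0.0, 273.8], [0.0, 507.4, 206.1], [0.0, 0.0, 1.0]] [[0.645, -0.764, 0.018], [-0.342, -0.31, -0.887], [0.684, 0.566, -0.461]] [-0.478, 0.172, 0.786]
[0.16854559 0.52303941 0.21539969] [-3.13955343e+00 -1.43386884e-04  2.82982984e+00] 0.09425371487453593 0.1 0.011
```

View pics/top0.png

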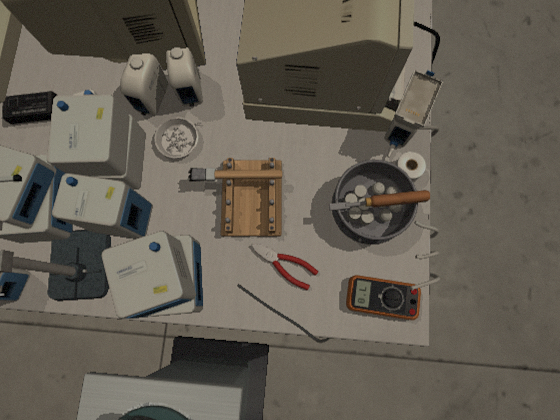

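View pics/scene0.png

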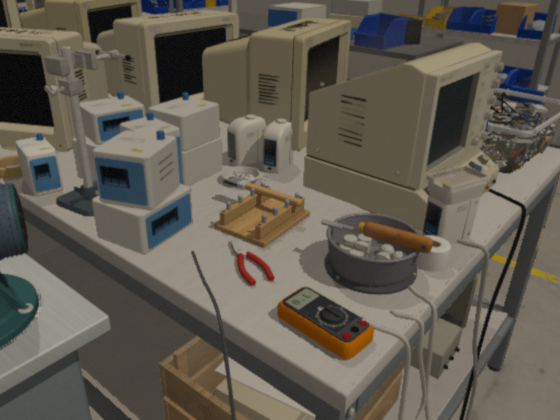

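The top view shows the paddle across the bowl (blade at about (335,206), handle end (428,197)), the rest at (250,198) with the brush in its upper lane (bristles left, at (197,174)) and the cutters at (285,268). Next I'll measure them.

```bash
cat > h.py <<'E'
import numpy as np, cv2
from bench import robot, imaging
def ray(n,u,v,z):
    p=imaging.camera_params(n);K,R,t=(np.array(p[k]) for k in("camera_matrix","R","t"))
    c=-R.T@t; d=R.T@np.linalg.inv(K)@np.array([u,v,1.]); return c+d*(z-c[2])/d[2]
def pix(n,X):
    p=imaging.camera_params(n);K,R,t=(np.array(p[k]) for k in("camera_matrix","R","t"))
    q=K@(R@np.array(X,float)+t); return q[:2]/q[2]
def snap(n,f=None,box=None,s=4):
    im=imaging.snapshot(n)[:,:,::-1].copy()
    if f:
        a=im if box is None else im[box[1]:box[3],box[0]:box[2]]
        cv2.imwrite("pics/"+f,cv2.resize(a,None,fx=s,fy=s,interpolation=cv2.INTER_CUBIC))
    return im
def obs():
    o=robot.get_obs(); print({k:np.round(o[k],3).tolist() for k in("time","tool_pos","ee_rot","wrist_force","width","finger_force","joint_positions")})
    return o
E
python3 - <<'E'
from h import *
a=snap("top"); b=snap("scene")
A=cv2.resize(a[145:255,185:435],None,fx=3.2,fy=3.2,interpolation=cv2.INTER_CUBIC)[:, :800]
B=cv2.resize(b[205:290,310:450],None,fx=3,fy=3,interpolation=cv2.INTER_CUBIC)
C=np.zeros((600,800,3),np.uint8);C[:A.shape[0],:A.shape[1]]=A;C[352:352+248,:420]=B[:248]
cv2.imwrite("pics/c1.png",C)
hsv=cv2.cvtColor(a,cv2.COLOR_BGR2HSV)
# orange handle
m=cv2.inRange(hsv,(5,110,60),(20,255,255));m[:, :355]=0;m[240:]=0
n,l,s,c=cv2.connectedComponentsWithStats(m);i=1+s[1:,4].argmax();pts=np.argwhere(l==i)[:,::-1].astype(np.float32)
print("handle",s[i],cv2.minAreaRect(pts))
E
```

```text
handle [366 191  64  15 632] ((397.5092468261719, 197.59088134765625), (10.780754089355469, 63.79119873046875), 84.17366027832031)
```

View pics/c1.png

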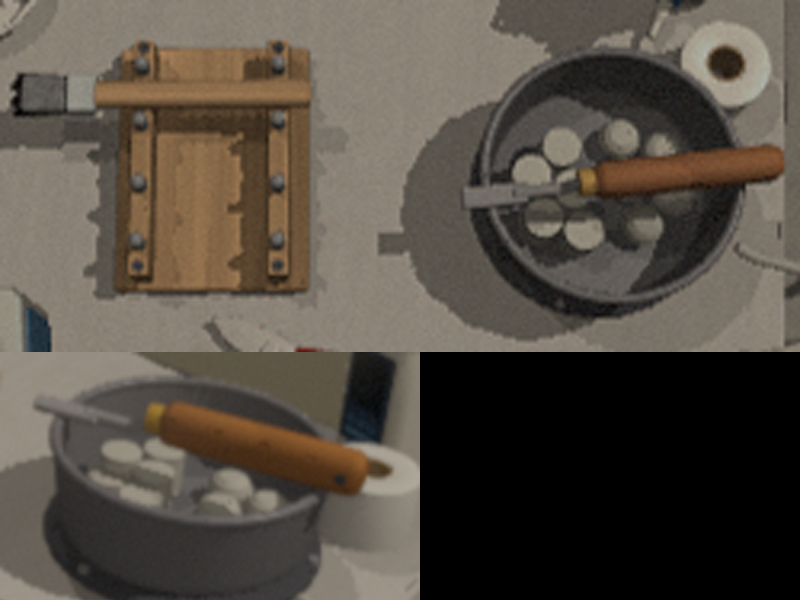

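The bowl shows five cylinders on the image left (crop about (560,145)–(585,230)) and five pebbles on the right. The paddle's blade points left, and the rest's empty lane is the lower one (pins at (140,183)/(140,240) and (279,183)/(279,240)).

Run:
```python
from h import *
def c(px,py,z): r=ray("top",185+px/3.2,145+py/3.2,z);return r
tip=c(463,197,.071);end=c(785,160,.090);fer=c(597,180,.09)
print("tip",tip,"end",end,"fer",fer,"len",np.linalg.norm((tip-end)[:2]))
d=(tip-end)[:2];print("paddle dir deg",np.degrees(np.arctan2(d[1],d[0])), "grip",end[:2]+d/np.linalg.norm(d)*.1)
P=np.array([c(a,b,.068)[:2] for a,b in[(470,180),(745,180),(610,50),(490,110),(725,110)]],np.float32)
A=np.c_[2*P,np.ones(5)];s=np.linalg.lstsq(A,(P**2).sum(1),rcond=None)[0];print("bowl",s[:2],"r",np.sqrt(s[2]+s[0]**2+s[1]**2))
L=np.mean([c(a,b,.043) for a,b in[(562,145),(530,170),(545,217),(585,230),(572,187)]],0)
W=np.mean([c(a,b,.034) for a,b in[(620,138),(660,147),(643,228),(680,195)]],0);print("fresh",L,"worn",W,"dir",np.degrees(np.arctan2(*(L-W)[[1,0]])))
for q in[(140,183),(140,240),(279,183),(279,240),(140,64),(140,121),(279,64),(279,121)]:print("pin",q,np.round(c(*q,.058),4))
print("instr front base",ray("top",300,118,0),ray("top",390,128,0),"roll",ray("top",411,165,.04),"tape")
for X in[(0,0,0),(.169,.523,.217),(.3,0,0)]:print(pix("top",X),pix("scene",X))
print("meter/box",ray("top",195,240,.1),ray("top",200,305,0),ray("top",105,240,.1))
```

```text
tip [ 0.51505205 -0.30361988  0.071     ] end [ 0.55029521 -0.49766197  0.09      ] fer [ 0.52798997 -0.38318853  0.09      ] len 0.19721666877052452
paddle dir deg 100.29421004584962 grip [ 0.53242494 -0.39927166]
bowl [ 0.53479617 -0.39462933] r 0.08684228580115814
fresh [ 0.53194145 -0.36746817  0.043     ] worn [ 0.5479494  -0.42849929  0.034     ] dir 104.69713618331483
pin (140, 183) [ 0.5101 -0.0987  0.058 ]
pin (140, 240) [ 0.4732 -0.1029  0.058 ]
pin (279, 183) [ 0.5176 -0.1872  0.058 ]
pin (279, 240) [ 0.4806 -0.1906  0.058 ]
pin (140, 64) [ 0.5895 -0.0896  0.058 ]
pin (140, 121) [ 0.5511 -0.094   0.058 ]
pin (279, 64) [ 0.5971 -0.1799  0.058 ]
pin (279, 121) [ 0.5586 -0.1834  0.058 ]
instr front base [ 0.73436703 -0.22920726  0.        ] [ 0.72668739 -0.4346714   0.        ] roll [ 0.62756657 -0.47262735  0.04      ] tape
[151.4933077  462.45188442] [-34.72901863 317.3922522 ]
[-211.62311865  359.27880249] [-79.78120706  95.16517649]
[173.76088835 303.00761636] [128.09267694 241.83968867]
meter/box [ 0.42125742 -0.04980801  0.1       ] [ 0.30064963 -0.05485523  0.        ] [0.40677457 0.12151845 0.1       ]
```

Run:
```python
from h import *
for u,v in[(78,272),(60,235),(95,295)]:
    X=ray("top",u,v,0);print(u,v,X[:2],[ (h,np.round(pix("scene",[*X[:2],h])),np.round(pix("top",[*X[:2],h]))) for h in(0,.1,.2,.3,.4)])
for u,v in[(200,305),(195,240),(120,320)]:
    X=ray("top",u,v,0);print(X[:2],[np.round(pix("scene",[*X[:2],h])).tolist() for h in(0,.1,.2)])
```

```text
78 272 [0.34613273 0.21105131] [(0, array([ 89., 201.]), array([ 78., 272.])), (0.1, array([ 82., 160.]), array([ 52., 268.])), (0.2, array([ 74., 115.]), array([ 20., 263.])), (0.3, array([66., 66.]), array([-24., 256.])), (0.4, array([57., 12.]), array([-84., 246.]))]
60 235 [0.42092954 0.26509312] [(0, array([104., 184.]), array([ 60., 235.])), (0.1, array([ 98., 145.]), array([ 33., 227.])), (0.2, array([ 92., 102.]), array([ -2., 216.])), (0.3, array([85., 57.]), array([-48., 201.])), (0.4, array([78.,  7.]), array([-110.,  182.]))]
95 295 [0.3021325  0.16638995] [(0, array([ 82., 214.]), array([ 95., 295.])), (0.1, array([ 75., 171.]), array([ 71., 294.])), (0.2, array([ 66., 125.]), array([ 40., 292.])), (0.3, array([57., 73.]), array([ -0., 290.])), (0.4, array([47., 16.]), array([-57., 286.]))]
[ 0.30064963 -0.05485523] [[146.0, 252.0], [140.0, 205.0], [134.0, 153.0]]
[ 0.43467928 -0.02661969] [[189.0, 221.0], [187.0, 178.0], [183.0, 131.0]]
[0.25665352 0.10563763] [[78.0, 232.0], [70.0, 187.0], [61.0, 138.0]]
```

```bash
python3 -m pendant '[[0,0,5,0,0,0,1],[0,0,5,0,0,0,1],[0,0,5,0,0,0,1],[0,0,5,0,0,0,1]]'
```

```text
time: 0.6
tool_pos: [0.1685, 0.523, 0.4182]
ee_rot: [-3.141, -0.0, 2.83]
wrist_force: [0.9, 0.4, 0.5]
width: 0.094
finger_force: 0.0
```

```bash
python3 -m pendant '[[0,0,5,0,0,0,1],[0,0,4,0,0,-2,1],[1.8,-4.6,0,0,0,-3,1],[1.8,-4.6,0,0,0,-3,1],[1.8,-4.6,0,0,0,-3,1],[1.8,-4.6,0,0,0,-3,1],[1.8,-4.6,0,0,0,-3,1],[1.8,-4.6,0,0,0,-3,1]]'; python3 -m pendant '[[1.8,-4.6,0,0,0,-3,1],[1.8,-4.6,0,0,0,-3,1],[1.8,-4.6,0,0,0,-3,1],[1.8,-4.6,0,0,0,-3,1],[1.8,-4.6,0,0,0,-3,1],[1.8,-4.6,0,0,0,-3,1],[1.8,-4.6,0,0,0,-3,1],[1.8,-4.6,0,0,0,-3,1]]'
```

```text
time: 1.4
tool_pos: [0.2768, 0.2457, 0.5064]
ee_rot: [3.141, 0.0, 2.479]
wrist_force: [0.7, -0.2, 1.2]
width: 0.0939
finger_force: 0.0
time: 2.2
tool_pos: [0.4208, -0.1227, 0.5065]
ee_rot: [3.141, 0.0, 2.059]
wrist_force: [0.5, 0.2, 0.2]
width: 0.0935
finger_force: 0.0
```

```bash
python3 -m pendant '[[1.85,-4.6,0,0,0,-3,1],[1.85,-4.6,0,0,0,-3,1],[1.85,-4.6,0,0,0,-3,1],[1.85,-4.6,0,0,0,-3,1],[1.85,-4.6,0,0,0,-3,1],[1.85,-4.6,0,0,0,-2.7,1],[0,0,-5,0,0,0,0.8],[0,0,-5,0,0,0,0.6]]'; python3 -m pendant '[[0,0,-5,0,0,0,0.6],[0,0,-5,0,0,0,0.6],[0,0,-5,0,0,0,0.6],[0,0,-5,0,0,0,0.6],[0,0,-3.3,0,0,0,0.6],[0,0,0,0,0,0,0.6]]'
python3 - <<'E'
from h import *
snap("top","c2.png",(300,120,440,270)); obs()
E
```

```text
time: 3.0
tool_pos: [0.5211, -0.3907, 0.3933]
ee_rot: [3.132, 0.01, 1.751]
wrist_force: [0.5, -0.1, 0.8]
width: 0.0814
finger_force: 0.0
time: 3.6
tool_pos: [0.5169, -0.3851, 0.1563]
ee_rot: [3.141, -0.001, 1.753]
wrist_force: [-0.3, 1.0, -0.6]
width: 0.056
finger_force: 0.0
{'time': 3.65, 'tool_pos': [0.519, -0.387, 0.161], 'ee_rot': [3.136, 0.005, 1.753], 'wrist_force': [0.677, -0.124, -0.02], 'width': 0.056, 'finger_force': 0.0, 'joint_positions': [-0.729, 0.313, 1.215, 0.001, 1.606, -0.911]}
```

View pics/c2.png

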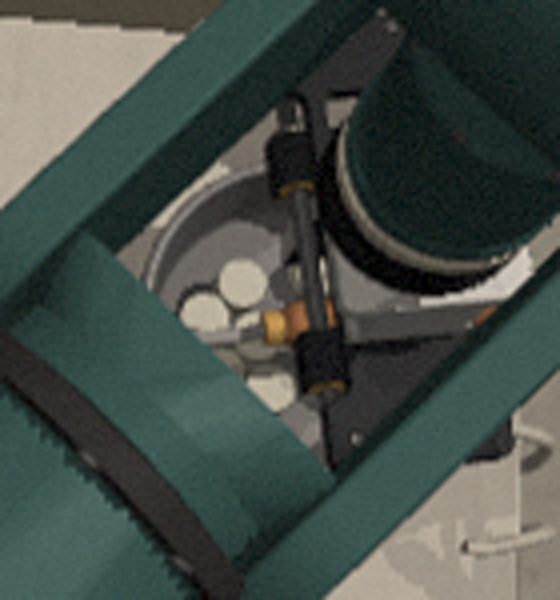

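The gripper straddles the handle next to the ferrule (crop (300,325)), with both finger tips above the bowl. I'll correct x and y, go down and close.

```bash
python3 -m pendant '[[1.3,-1.2,-2,0,0,0,0.6],[0,0,-4,0,0,0,0.6],[0,0,-2.6,0,0,0,0.6],[0,0,0,0,0,0,0.6]]'; python3 -c "
from h import *
obs()"
```

```text
time: 4.05
tool_pos: [0.5323, -0.3992, 0.0766]
ee_rot: [3.134, 0.007, 1.753]
wrist_force: [0.1, 0.6, -0.6]
width: 0.0562
finger_force: 0.0
{'time': 4.05, 'tool_pos': [0.532, -0.399, 0.077], 'ee_rot': [3.134, 0.007, 1.753], 'wrist_force': [0.092, 0.605, -0.586], 'width': 0.056, 'finger_force': 0.0, 'joint_positions': [-0.729, 0.394, 1.278, 0.001, 1.459, -0.912]}
```

```bash
python3 -m pendant '[[0,0,-0.3,0,0,0,0.4],[0,0,0,0,0,0,0.1],[0,0,0,0,0,0,0],[0,0,0,0,0,0,0],[0,0,0,0,0,0,0]]'; python3 -m pendant '[[0,0,3,0,0,0,0],[0,0,4,0,0,0,0],[0,0,4,0,0,0,0],[0,0,0,0,0,0,0]]'
```

```text
time: 4.55
tool_pos: [0.5337, -0.4003, 0.0768]
ee_rot: [3.13, 0.013, 1.753]
wrist_force: [-0.6, 0.7, 3.5]
width: 0.0216
finger_force: 30.0
time: 4.95
tool_pos: [0.5354, -0.4019, 0.1938]
ee_rot: [3.123, 0.022, 1.753]
wrist_force: [0.7, -1.1, 0.4]
width: 0.0216
finger_force: 30.0
```

```bash
python3 -m pendant '[[0,0,0,-8.3,-1.5,0,0],[0,0,0,-8.3,-1.5,0,0],[0,0,0,-8.3,-1.5,0,0],[0,0,0,-8.3,-1.5,0,0],[0,0,0,-8.3,-1.5,0,0],[0,0,0,-8.3,-1.5,0,0],[0,0,0,-8.3,-1.5,0,0],[0,0,0,0,0,0,0]]'
cat >> h.py <<'E'
from scipy.spatial.transform import Rotation as Ro
def tip(o,B=(.535,-.395)):
    # paddle in tool frame: paddle x = tool -x or +x ; grip at tool z -8mm
    R=Ro.from_euler("xyz",o["ee_rot"]).as_matrix(); p=np.array(o["tool_pos"])
    g=p-R[:,2]*.004; x=R[:,0]; t=g+.1*x+.01*R[:,2]
    print("grip",g.round(3),"xdir",x.round(2),"tip",t.round(3),"tip rel bowl",(t-np.array([*B,.015])).round(3)); return g,t
E
python3 - <<'E'
from h import *
o=obs();tip(o)
snap("scene","c3.png")if 0 else 0
a=snap("scene");b=snap("top")
C=np.hstack([cv2.resize(a[100:300,270:470],(400,400)),cv2.resize(b[120:260,300:440],(400,400))]);cv2.imwrite("pics/c3.png",C)
E
```

```text
time: 5.75
tool_pos: [0.5309, -0.3964, 0.1835]
ee_rot: [-3.131, 1.007, 1.772]
wrist_force: [-1.4, 0.0, -2.0]
width: 0.022
finger_force: 30.0
{'time': 5.75, 'tool_pos': [0.531, -0.396, 0.184], 'ee_rot': [-3.131, 1.007, 1.772], 'wrist_force': [-1.355, 0.006, -2.022], 'width': 0.022, 'finger_force': 29.997, 'joint_positions': [-0.351, 0.078, 1.774, -1.075, 0.97, -0.042]}
grip [ 0.53  -0.393  0.186] xdir [-0.11  0.52 -0.85] tip [ 0.521 -0.349  0.096] tip rel bowl [-0.014  0.046  0.081]
```

View pics/c3.png

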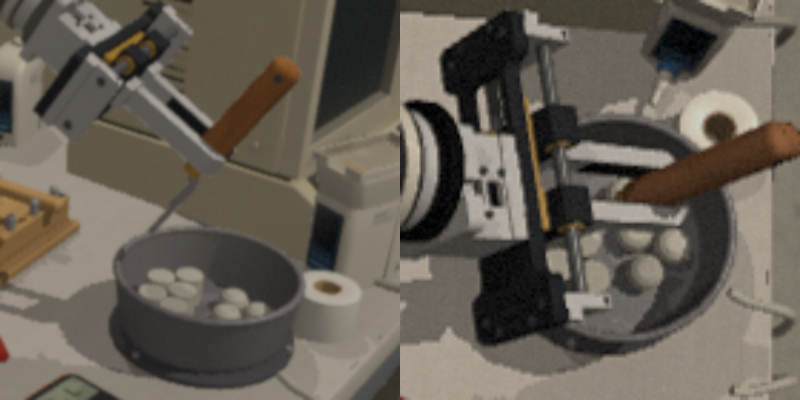

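The paddle is held firmly, blade down over the bowl's fresh side, with stones undisturbed (fresh at crop (165,290), worn at (235,300)). Joint 4 is close to its limit, so I'll reduce the tilt and pick the entry gap.

```bash
python3 -m pendant '[[0,0,0,5,0.9,0,0],[0,0,0,5,0.9,0,0],[0,0,0,0,0,0,0]]'
python3 - <<'E'
from h import *
o=obs();tip(o)
B=np.array([.535,-.395,0])
for x,y in[(162,277),(189,273),(153,293),(183,290),(180,305)]:print("F",(ray("scene",270+x/2,100+y/2,.043)-B)[:2].round(3))
for a,b in[(562,145),(530,170),(545,217),(585,230),(572,187)]:print("Ft",(ray("top",185+a/3.2,145+b/3.2,.043)-B)[:2].round(3))
for x,y in[(235,297),(226,310),(257,310)]:print("W",(ray("scene",270+x/2,100+y/2,.030)-B)[:2].round(3))
for x,y in[(633,235),(671,240),(641,272),(597,275)]:print("Wt",(ray("top",300+(x-400)/2.857,120+y/2.857,.03)-B)[:2].round(3))
for a,b in[(620,138),(660,147),(643,228),(680,195)]:print("Wt0",(ray("top",185+a/3.2,145+b/3.2,.03)-B)[:2].round(3))
E
```

```text
time: 6.15
tool_pos: [0.5349, -0.4041, 0.1989]
ee_rot: [3.125, 0.847, 1.745]
wrist_force: [1.1, -1.6, -0.4]
width: 0.0216
finger_force: 30.0
{'time': 6.15, 'tool_pos': [0.535, -0.404, 0.199], 'ee_rot': [3.125, 0.847, 1.745], 'wrist_force': [1.126, -1.641, -0.364], 'width': 0.022, 'finger_force': 29.994, 'joint_positions': [-0.42, 0.062, 1.664, -0.806, 1.012, -0.299]}
grip [ 0.534 -0.401  0.202] xdir [-0.11  0.65 -0.75] tip [ 0.524 -0.343  0.12 ] tip rel bowl [-0.011  0.052  0.105]
F [0.005 0.04 ]
F [0.028 0.025]
F [-0.024  0.031]
F [-0.002  0.013]
F [-0.025  0.002]
Ft [0.027 0.027]
Ft [0.009 0.047]
Ft [-0.022  0.036]
Ft [-0.028  0.01 ]
Ft [-0.001  0.019]
W [ 0.039 -0.019]
W [ 0.014 -0.023]
W [ 0.033 -0.044]
Wt [ 0.008 -0.02 ]
Wt [ 0.007 -0.048]
Wt [-0.019 -0.027]
Wt [-0.024  0.005]
Wt0 [ 0.039 -0.013]
Wt0 [ 0.035 -0.04 ]
Wt0 [-0.021 -0.03 ]
Wt0 [ 0.003 -0.054]
```

```bash
python3 -m pendant '[[2.7,-1.9,0,0,0,0,0],[2.7,-1.9,0,0,0,0,0],[0,0,-3,0,0,0,0],[0,0,-3,0,0,0,0],[0,0,0,0,0,0,0]]' ; python3 -c "
from h import *
tip(obs())"
```

```text
time: 6.65
tool_pos: [0.5841, -0.4379, 0.125]
ee_rot: [-3.134, 0.834, 1.764]
wrist_force: [-0.2, 0.7, -3.1]
width: 0.0217
finger_force: 30.0
{'time': 6.65, 'tool_pos': [0.584, -0.438, 0.125], 'ee_rot': [-3.134, 0.834, 1.764], 'wrist_force': [-0.227, 0.65, -3.106], 'width': 0.022, 'finger_force': 29.996, 'joint_positions': [-0.439, 0.259, 1.589, -0.851, 0.929, -0.226]}
grip [ 0.584 -0.435  0.128] xdir [-0.13  0.66 -0.74] tip [ 0.572 -0.376  0.047] tip rel bowl [0.037 0.019 0.032]
```

```bash
python3 -m pendant '[[0.5,-0.3,-1,0,0,0,0],[0,0,-1,0,0,0,0],[0,0,0,0,0,0,0]]' ; python3 -c "
from h import *
tip(obs())"
```

```text
time: 6.95
tool_pos: [0.5922, -0.4414, 0.1115]
ee_rot: [3.136, 0.84, 1.755]
wrist_force: [0.5, 0.1, -1.4]
width: 0.0218
finger_force: 30.0
{'time': 6.95, 'tool_pos': [0.592, -0.441, 0.111], 'ee_rot': [3.136, 0.84, 1.755], 'wrist_force': [0.456, 0.14, -1.428], 'width': 0.022, 'finger_force': 29.995, 'joint_positions': [-0.44, 0.287, 1.586, -0.87, 0.904, -0.193]}
grip [ 0.592 -0.438  0.114] xdir [-0.12  0.66 -0.74] tip [ 0.581 -0.38   0.033] tip rel bowl [0.046 0.015 0.018]
```

```bash
python3 -m pendant '[[-0.8,0.5,-0.6,0,0,0,0],[-0.4,0.5,0,0,0,0,0],[-0.7,0.95,0,0,0,0,0],[-0.97,0.7,0,0,0,0,0],[-1.14,0.34,0,0,0,0,0],[-1.2,0,0,0,0,0,0],[-1.12,-0.38,0,0,0,0,0],[-0.95,-0.72,0,0,0,0,0]]' ; python3 -c "
from h import *
tip(obs())"
```

```text
time: 7.75
tool_pos: [0.5214, -0.4228, 0.1081]
ee_rot: [3.125, 0.843, 1.751]
wrist_force: [7.4, -2.2, -2.1]
width: 0.0216
finger_force: 30.5
{'time': 7.75, 'tool_pos': [0.521, -0.423, 0.108], 'ee_rot': [3.125, 0.843, 1.751], 'wrist_force': [7.353, -2.174, -2.109], 'width': 0.022, 'finger_force': 30.517, 'joint_positions': [-0.468, 0.138, 1.776, -0.894, 0.849, -0.17]}
grip [ 0.521 -0.42   0.111] xdir [-0.12  0.65 -0.75] tip [ 0.51  -0.362  0.029] tip rel bowl [-0.025  0.033  0.014]
```

```bash
python3 -m pendant '[[-0.69,-0.97,-0.2,0,0,0,0],[-0.34,-1.14,0,0,0,0,0],[0,-1.2,0,0,0,0,0],[0.38,-1.12,0,0,0,0,0],[0.72,-0.95,0,0,0,0,0],[0.97,-0.69,0,0,0,0,0],[1.14,-0.34,0,0,0,0,0],[1.2,0,0,0,0,0,0]]' ; python3 -c "
from h import *
tip(obs())"
```

```text
time: 8.55
tool_pos: [0.5542, -0.4873, 0.1036]
ee_rot: [3.136, 0.84, 1.755]
wrist_force: [0.5, 0.7, -1.7]
width: 0.0222
finger_force: 30.0
{'time': 8.55, 'tool_pos': [0.554, -0.487, 0.104], 'ee_rot': [3.136, 0.84, 1.755], 'wrist_force': [0.47, 0.66, -1.738], 'width': 0.022, 'finger_force': 29.977, 'joint_positions': [-0.543, 0.261, 1.637, -0.864, 0.813, -0.251]}
grip [ 0.554 -0.484  0.106] xdir [-0.12  0.66 -0.74] tip [ 0.543 -0.426  0.025] tip rel bowl [ 0.008 -0.031  0.01 ]
```

```bash
python3 -m pendant '[[1.12,0.38,0,0,0,0,0],[0.95,0.72,0,0,0,0,0],[0.69,0.97,0,0,0,0,0],[0.34,1.14,0,0,0,0,0],[0,1.2,0,0,0,0,0],[-0.38,1.12,0,0,0,0,0],[-0.72,0.95,0,0,0,0,0],[-0.97,0.69,0,0,0,0,0]]' ; python3 -c "
from h import *
tip(obs())
a=snap('scene');b=snap('top')
C=np.hstack([cv2.resize(a[190:290,310:430],(480,400)),cv2.resize(b[150:250,325:405],(320,400))]);cv2.imwrite('pics/c4.png',C)"
```

```text
time: 9.35
tool_pos: [0.5628, -0.4137, 0.1041]
ee_rot: [3.135, 0.84, 1.755]
wrist_force: [-0.2, -0.1, -2.3]
width: 0.0216
finger_force: 30.0
{'time': 9.35, 'tool_pos': [0.563, -0.414, 0.104], 'ee_rot': [3.135, 0.84, 1.755], 'wrist_force': [-0.15, -0.122, -2.275], 'width': 0.022, 'finger_force': 29.977, 'joint_positions': [-0.416, 0.221, 1.685, -0.895, 0.899, -0.142]}
grip [ 0.562 -0.411  0.107] xdir [-0.12  0.66 -0.74] tip [ 0.551 -0.352  0.026] tip rel bowl [0.016 0.043 0.011]
```

View pics/c4.png

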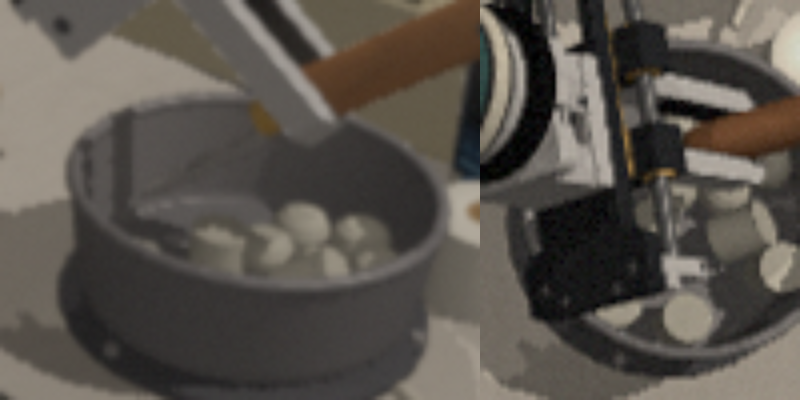

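After one round the fresh side is almost empty, and the stones are bunched towards −y and the near wall. One cylinder is tipped at top crop (735,232). I'll go round again.

```bash
python3 -m pendant '[[-1.14,0.34,0,0,0,0,0],[-1.2,0,0,0,0,0,0],[-1.12,-0.38,0,0,0,0,0],[-0.95,-0.72,0,0,0,0,0],[-0.69,-0.97,0,0,0,0,0],[-0.34,-1.14,0,0,0,0,0],[0,-1.2,0,0,0,0,0],[0.38,-1.12,0,0,0,0,0]]' ;python3 -m pendant '[[0.72,-0.95,0,0,0,0,0],[0.97,-0.69,0,0,0,0,0],[1.14,-0.34,0,0,0,0,0],[1.2,0,0,0,0,0,0],[1.12,0.38,0,0,0,0,0],[0.95,0.72,0,0,0,0,0],[0.69,0.97,0,0,0,0,0],[0.34,1.14,0,0,0,0,0]]'; python3 -c "
from h import *
tip(obs())"
```

```text
time: 10.25
tool_pos: [0.5137, -0.4683, 0.1055]
ee_rot: [3.131, 0.841, 1.752]
wrist_force: [-0.7, -0.1, -0.5]
width: 0.0217
finger_force: 30.0
time: 11.05
tool_pos: [0.5853, -0.4531, 0.104]
ee_rot: [3.135, 0.84, 1.756]
wrist_force: [-0.3, -0.0, -1.8]
width: 0.0219
finger_force: 30.0
{'time': 11.05, 'tool_pos': [0.585, -0.453, 0.104], 'ee_rot': [3.135, 0.84, 1.756], 'wrist_force': [-0.318, -0.024, -1.831], 'width': 0.022, 'finger_force': 29.988, 'joint_positions': [-0.464, 0.29, 1.599, -0.876, 0.875, -0.196]}
grip [ 0.585 -0.45   0.107] xdir [-0.12  0.66 -0.74] tip [ 0.574 -0.392  0.025] tip rel bowl [0.039 0.003 0.01 ]
```

```bash
python3 -m pendant '[[0,1.2,0,0,0,0,0],[-0.38,1.12,0,0,0,0,0],[-0.72,0.95,0,0,0,0,0],[-0.97,0.69,0,0,0,0,0],[-1.14,0.34,0,0,0,0,0],[-1.2,0,0,0,0,0,0],[-1.12,-0.38,0,0,0,0,0],[0,0,4,0,0,0,0]]' ;python3 -m pendant '[[0,0,5,0,0,0,0],[-2,4,3,0,0,0,0],[-2,4,3,0,0,0,0],[-2,4,0,0,0,0,0],[0,4,0,0,0,0,0],[0,0,0,0,0,0,0]]'; python3 -c "
from h import *
tip(obs())
a=snap('scene');b=snap('top')
C=np.hstack([cv2.resize(a[190:290,310:430],(440,400),interpolation=2),cv2.resize(b[150:250,328:418],(360,400),interpolation=2)]);cv2.imwrite('pics/c5.png',C)"
```

```text
time: 11.85
tool_pos: [0.5223, -0.414, 0.1351]
ee_rot: [-3.129, 0.829, 1.765]
wrist_force: [-0.0, 0.8, -2.7]
width: 0.0215
finger_force: 30.0
time: 12.45
tool_pos: [0.4718, -0.2581, 0.2502]
ee_rot: [3.132, 0.839, 1.757]
wrist_force: [0.4, -0.4, -2.4]
width: 0.022
finger_force: 30.0
{'time': 12.45, 'tool_pos': [0.472, -0.258, 0.25], 'ee_rot': [3.132, 0.839, 1.757], 'wrist_force': [0.369, -0.388, -2.362], 'width': 0.022, 'finger_force': 29.988, 'joint_positions': [-0.159, -0.175, 1.779, -0.813, 1.283, -0.211]}
grip [ 0.471 -0.255  0.253] xdir [-0.12  0.66 -0.74] tip [ 0.46  -0.197  0.172] tip rel bowl [-0.075  0.198  0.157]
```

View pics/c5.png

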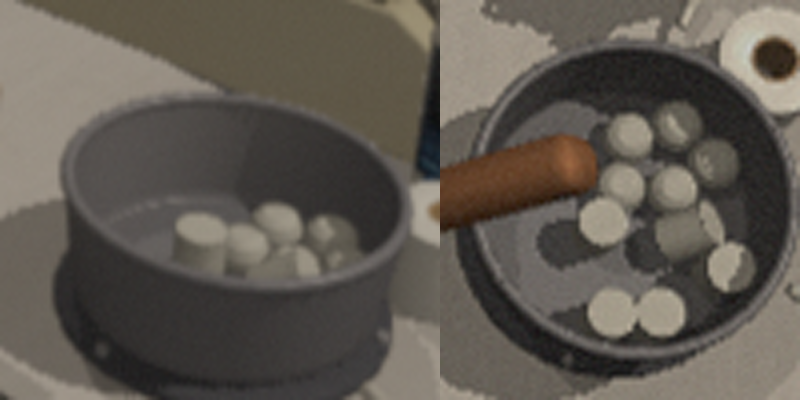

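All ten stones are in the bowl. The five pebbles are at top crop (630,133), (680,125), (713,162), (623,186), (674,186). The cylinders are at (604,220), (690,232), (730,266), (612,312), (660,312).

```bash
cat > s.py <<'E'
from h import *
B=np.array([.535,-.395,0])
def rel(l,z,x0=440,u0=328,v0=150,s=4):
    for x,y in l:
        q=(ray("top",u0+(x-x0)/s,v0+y/s,z)-B)[:2]
        print(q.round(3),[round(float(-np.sin(np.radians(a))*q[0]+np.cos(np.radians(a))*q[1]),3) for a in(0,10,20)])
E
python3 - <<'E'
from s import *
print("W");rel([(630,133),(680,125),(713,162),(623,186),(674,186)],.03)
print("F");rel([(604,220),(612,312),(660,312),(730,266),(690,232)],.04)
E
```

```text
W
[ 0.049 -0.006] [-0.006, -0.014, -0.022]
[ 0.056 -0.032] [-0.032, -0.042, -0.049]
[ 0.037 -0.05 ] [-0.05, -0.056, -0.06]
[ 0.02  -0.003] [-0.003, -0.007, -0.01]
[ 0.022 -0.03 ] [-0.03, -0.034, -0.036]
F
[-0.002  0.008] [0.008, 0.008, 0.008]
[-0.05   0.001] [0.001, 0.01, 0.019]
[-0.048 -0.023] [-0.023, -0.014, -0.005]
[-0.021 -0.058] [-0.058, -0.054, -0.047]
[-0.005 -0.037] [-0.037, -0.036, -0.033]
```

```bash
python3 -m pendant '[[1,-4.12,0,0,0,0,0],[1,-4.12,-1.5,0,0,0,0],[1,-4.12,-1.5,0,0,0,0],[1,-4.12,-1.5,0,0,0,0],[1,-4.12,-1,0,0,0,0],[0,0,-1,0,0,0,0],[0,0,0,0,0,0,0]]' ; python3 -c "
from h import *
tip(obs())"
```

```text
time: 13.25
tool_pos: [0.5189, -0.4689, 0.1809]
ee_rot: [3.141, 0.836, 1.755]
wrist_force: [0.1, 0.0, -2.1]
width: 0.0219
finger_force: 30.0
{'time': 13.25, 'tool_pos': [0.519, -0.469, 0.181], 'ee_rot': [3.141, 0.836, 1.755], 'wrist_force': [0.066, 0.023, -2.064], 'width': 0.022, 'finger_force': 29.988, 'joint_positions': [-0.546, 0.103, 1.652, -0.771, 0.916, -0.393]}
grip [ 0.518 -0.466  0.184] xdir [-0.12  0.66 -0.74] tip [ 0.507 -0.407  0.103] tip rel bowl [-0.028 -0.012  0.088]
```

```bash
python3 -m pendant '[[0,0,-3,0,0,0,0],[0,0,-2.7,0,0,0,0],[0,0,-2,0,0,0,0],[1.2,-0.6,0,0,0,0,0],[1.1,-0.4,0,0,0,0,0],[1.3,0.2,0,0,0,0,0],[1.2,0.2,0,0,0,0,0],[1,0.2,0,0,0,0,0]]';python3 -m pendant '[[0.9,0.4,0,0,0,0,0],[0.8,0.8,0,0,0,0,0],[0.3,1,0,0,0,0,0],[0,1.1,0,0,0,0,0],[-0.4,1.1,0,0,0,0,0],[-0.8,1,0,0,0,0,0],[-1.1,0.8,0,0,0,0,0],[0,0,0,0,0,0,0]]'; python3 -c "
from h import *
tip(obs())"
```

```text
time: 14.05
tool_pos: [0.5817, -0.4706, 0.1091]
ee_rot: [3.132, 0.841, 1.754]
wrist_force: [0.8, 0.7, -1.3]
width: 0.022
finger_force: 30.0
time: 14.85
tool_pos: [0.5751, -0.4076, 0.1073]
ee_rot: [3.137, 0.839, 1.756]
wrist_force: [-1.0, 0.2, -2.1]
width: 0.022
finger_force: 30.0
{'time': 14.85, 'tool_pos': [0.575, -0.408, 0.107], 'ee_rot': [3.137, 0.839, 1.756], 'wrist_force': [-0.964, 0.246, -2.141], 'width': 0.022, 'finger_force': 29.988, 'joint_positions': [-0.397, 0.238, 1.657, -0.889, 0.922, -0.14]}
grip [ 0.575 -0.405  0.11 ] xdir [-0.12  0.66 -0.74] tip [ 0.564 -0.346  0.029] tip rel bowl [0.029 0.049 0.014]
```

```bash
python3 -m pendant '[[0,0,4,0,0,0,0],[0,0,4.5,0,0,0,0],[-1,2,4,0,0,0,0],[-1.4,4,2,4,0.7,0,0],[-1.4,4,0,8.3,1.5,0,0],[-1.4,4,0,8.3,1.5,0,0],[-1.4,4,0,8.3,1.5,0,0],[-1.4,4,0,8.3,1.5,0,0]]';python3 -m pendant '[[0,4,0,8.3,1.4,0,0],[0,0,0,2.4,0.3,-2.8,0],[0,0,0,0,0,-2.8,0],[0,0,0,0,0,0,0]]'
python3 - <<'E'
from s import *
tip(obs())
a=snap('scene');b=snap('top')
C=np.hstack([cv2.resize(a[190:290,310:430],(440,400),interpolation=2),cv2.resize(b[150:250,328:418],(360,400),interpolation=2)])
D=np.hstack([cv2.resize(a[120:270,200:340],(187,200)),cv2.resize(b[140:280,180:340],(229,200))]);D=np.pad(D,((0,0),(0,800-D.shape[1]),(0,0)))
cv2.imwrite('pics/c6.png',np.vstack([C,D]))
E
```

```text
time: 15.65
tool_pos: [0.4965, -0.1875, 0.255]
ee_rot: [3.129, 0.177, 1.753]
wrist_force: [-0.7, -0.4, -2.1]
width: 0.0215
finger_force: 30.0
time: 16.05
tool_pos: [0.4966, -0.1497, 0.253]
ee_rot: [3.128, -0.008, 1.654]
wrist_force: [-0.6, 0.1, -1.5]
width: 0.022
finger_force: 30.0
{'time': 16.05, 'tool_pos': [0.497, -0.15, 0.253], 'ee_rot': [3.128, -0.008, 1.654], 'wrist_force': [-0.603, 0.062, -1.49], 'width': 0.022, 'finger_force': 29.988, 'joint_positions': [-0.411, 0.005, 1.384, 0.013, 1.743, -0.491]}
grip [ 0.497 -0.15   0.257] xdir [-0.08  1.    0.01] tip [ 0.488 -0.05   0.248] tip rel bowl [-0.047  0.345  0.233]
```

View pics/c6.png

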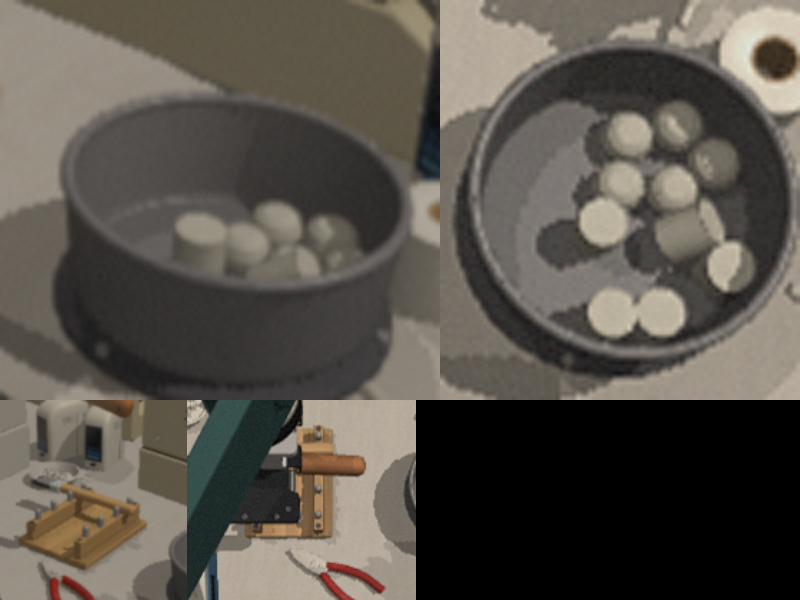

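The stones haven't moved since the previous look, and recent wrist forces were near zero. The paddle probably turned in the grip during round one. I'll triangulate the handle's butt end to find its pitch.

```bash
cat >> s.py <<'E'
def handle(n,roi,im=None):
    a=snap(n) if im is None else im
    h=cv2.cvtColor(a,cv2.COLOR_BGR2HSV); m=cv2.inRange(h,(4,120,50),(16,255,255)); z=np.zeros_like(m); x0,y0,x1,y1=roi; z[y0:y1,x0:x1]=m[y0:y1,x0:x1]
    k,l,s,c=cv2.connectedComponentsWithStats(z); i=1+s[1:,4].argmax(); return a,s[i],np.argwhere(l==i)[:,::-1]
def tri(u,v):
    P=[];
    for n in("top","scene"):
        p=imaging.camera_params(n);P.append(np.array(p["camera_matrix"])@np.c_[np.array(p["R"]),np.array(p["t"])])
    X=cv2.triangulatePoints(P[0],P[1],np.array(u,float).reshape(2,1),np.array(v,float).reshape(2,1))[:,0];return X[:3]/X[3]
E
python3 - <<'E'
from s import *
print(pix("scene",(.5,-.15,.257)),pix("scene",(.5,-.25,.257)),pix("top",(.5,-.25,.257)))
for n,r in(("top",(180,130,350,230)),("scene",(180,40,400,260))):
    a,s,p=handle(n,r); print(n,s,cv2.minAreaRect(p.astype(np.float32)))
    cv2.imwrite(f"pics/x_{n}.png",cv2.resize(a[r[1]:r[3],r[0]:r[2]],None,fx=2.3,fy=2.3,interpolation=2))
A=cv2.imread("pics/x_scene.png");cv2.imwrite("pics/c7.png",A)
E
```

```text
[253.83925587 107.27956591] [297.20803779 118.95688778] [306.69413826 185.94721176]
top [256 176  49  19 654] ((280.0, 185.0), (18.0, 48.0), 90.0)
scene [253 100  47  33 560] ((274.6614685058594, 116.2818603515625), (52.21336364746094, 14.423874855041504), 25.201122283935547)
```

View pics/c7.png

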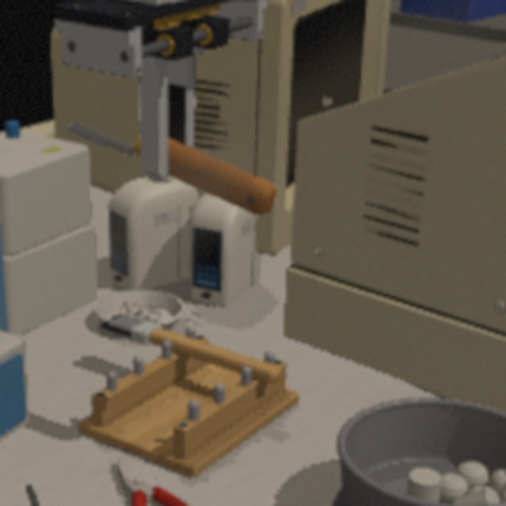

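The scene crop shows the handle (brass end (140,145), butt (268,200)) sloping blade-up in the level gripper, so it did turn in the pads. Now to work out the angle.

Run:
```python
from s import *
butt=tri((303.5,185),(180+267/2.3,40+198/2.3)); o=robot.get_obs(); g=np.array(o["tool_pos"])+[0,0,.006]
fer=ray("scene",180+140/2.3,40+146/2.3,.26)
print("butt",butt,"grip pt",g,"d",butt-g,np.degrees(np.arctan2(g[2]-butt[2],np.hypot(*(butt-g)[:2]))))
# scene line angle -> pitch, axis constrained to the vertical plane of the paddle
x=np.array([-.083,.996,0])
for th in range(0,24,3):
    d=-.1*np.cos(np.radians(th))*x+np.array([0,0,-.1*np.sin(np.radians(th))]); a=pix("scene",g+d); b=pix("scene",g-d*.15); print(th,a.round(1),round(np.degrees(np.arctan2(*(a-b)[::-1])),1),pix("top",g+d).round(1))
```

```text
butt [ 0.50516961 -0.24474275  0.24188536] grip pt [ 0.49672405 -0.14898601  0.25884924] d [ 0.00844556 -0.09575673 -0.01696387] 10.00799535777283
0 [298.4 117.1] 12.8 [306.1 182.5]
3 [298.2 120. ] 16.3 [305.9 183.4]
6 [297.9 122.9] 19.7 [305.4 184.3]
9 [297.4 125.7] 22.9 [304.9 185.3]
12 [296.9 128.4] 26.1 [304.2 186.1]
15 [296.1 131.1] 29.2 [303.3 187. ]
18 [295.3 133.6] 32.1 [302.3 187.8]
21 [294.4 136.1] 35.0 [301.1 188.7]
```

```bash
python3 -m pendant '[[0,0,-3,-5.5,-0.4,0,0],[0,0,-5,-5.5,-0.4,0,0],[0,0,-5,0,0,0,0],[0,0,0,0,0,0,0]]'
python3 - <<'E'
from s import *
tip(obs())
x=np.array([-.083,.996,0])
a,s,p=handle("scene",(180,40,400,260)); r=cv2.minAreaRect(p.astype(np.float32)); print(s,r)
o=robot.get_obs();g=np.array(o["tool_pos"])+[0,.001,.006]
print(pix("scene",g-.1*x),np.degrees(np.arctan2(*(pix("scene",g-.1*x)-pix("scene",g+.015*x))[::-1])))
E
```

```text
time: 16.65
tool_pos: [0.4889, -0.1454, 0.112]
ee_rot: [-3.132, 0.175, 1.661]
wrist_force: [-1.3, 0.4, -2.6]
width: 0.022
finger_force: 30.0
{'time': 16.65, 'tool_pos': [0.489, -0.145, 0.112], 'ee_rot': [-3.132, 0.175, 1.661], 'wrist_force': [-1.324, 0.357, -2.611], 'width': 0.022, 'finger_force': 29.988, 'joint_positions': [-0.29, 0.012, 1.669, -0.168, 1.406, -0.356]}
grip [ 0.489 -0.145  0.116] xdir [-0.09  0.98 -0.17] tip [ 0.48  -0.048  0.089] tip rel bowl [-0.055  0.347  0.074]
[247 172  46  40 821] ((265.90435791015625, 195.1465606689453), (48.291534423828125, 34.90621566772461), 17.878698348999023)
[293.03777508 188.24461002] 17.473018255658804
```

```bash
python3 -m pendant '[[0,0,-1,0,0,0,0],[0,0,0,0,0,0,0],[0,0,0,0,0,0,0]]'
python3 - <<'E'
from s import *
o=obs()
b=snap("top","c8.png",(180,130,330,240),5)
a,s,p=handle("top",(180,130,350,230),b); p=p[p[:,0]>258]; 
L=[];
for u in range(262,300,3):
    v=p[p[:,0]==u][:,1]
    if len(v): L.append(ray("top",u,v.mean(),.10)[:2])
L=np.array(L); f=np.polyfit(L[:,1],L[:,0],1); print(s,"axis x at y=-.145:",np.polyval(f,-.145),"dir",np.degrees(np.arctan2(1,f[0])), L.round(3).tolist())
E
```

```text
time: 17.0
tool_pos: [0.499, -0.1501, 0.1161]
ee_rot: [3.125, 0.186, 1.653]
wrist_force: [-0.1, -0.4, -1.4]
width: 0.0216
finger_force: 30.0
{'time': 17.0, 'tool_pos': [0.499, -0.15, 0.116], 'ee_rot': [3.125, 0.186, 1.653], 'wrist_force': [-0.115, -0.363, -1.386], 'width': 0.022, 'finger_force': 29.988, 'joint_positions': [-0.293, 0.013, 1.661, -0.169, 1.385, -0.352]}
[255 195  47  20 595] axis x at y=-.145: 0.5018868372633908 dir 96.0265180670367 [[0.505, -0.17], [0.507, -0.176], [0.505, -0.182], [0.506, -0.187], [0.507, -0.193], [0.508, -0.199], [0.505, -0.205], [0.51, -0.21], [0.51, -0.216], [0.51, -0.222], [0.511, -0.228], [0.511, -0.234], [0.512, -0.239]]
```

View pics/c8.png

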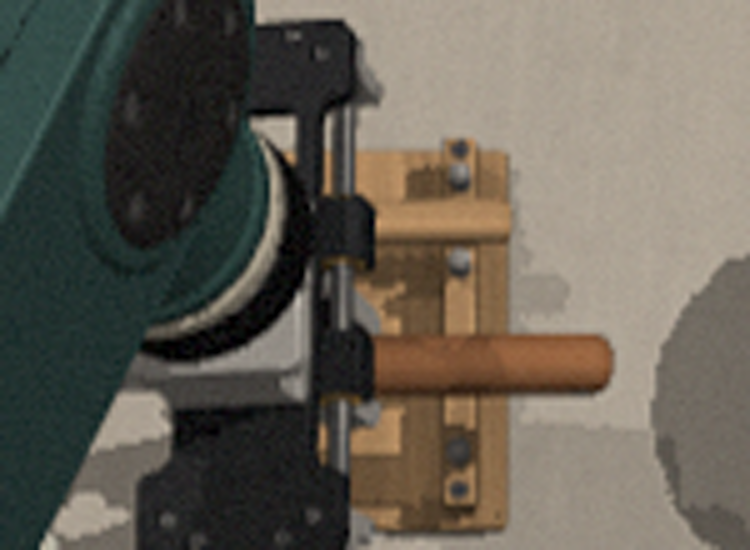

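The handle (crop (375–610, 365)) sits over the empty lane on the right-hand bar, whose pins are at (459,262) and (459,450). That used my last picture, so everything from here is numeric.

```bash
python3 -m pendant '[[0,0,-2.5,0,0,0,0],[0,0,-1,0,0,0,0],[0,0,0,0,0,0,0],[0,0,0,0,0,0,0],[0,0,0,0,0,0,0]]'
cat >> s.py <<'E'
def axis(z,roi=(180,130,350,240)):
    b=snap("top");a,s,p=handle("top",roi,b)
    L=np.array([ray("top",u,(p[p[:,0]==u][:,1].min()+p[p[:,0]==u][:,1].max())/2,z)[:2] for u in range(s[0]+4,s[0]+s[2]-4,2)])
    f=np.polyfit(L[:,1],L[:,0],1);return np.polyval(f,-.145).round(4),np.polyval(f,-.2).round(4),np.degrees(np.arctan2(1,f[0])).round(1),s.tolist()
E
python3 - <<'E'
from s import *
for i in range(3): o=robot.get_obs();print(np.round(o["tool_pos"],4),np.round(o["ee_rot"],3),axis(.083))
E
```

```text
time: 17.55
tool_pos: [0.4977, -0.1493, 0.0791]
ee_rot: [3.128, 0.184, 1.655]
wrist_force: [0.2, 0.3, -0.1]
width: 0.022
finger_force: 30.0
[ 0.4977 -0.1493  0.0791] [3.128 0.184 1.655] (np.float64(0.4993), np.float64(0.5021), np.float64(92.9), [255, 193, 46, 25, 548])
[ 0.4977 -0.1492  0.079 ] [3.128 0.184 1.655] (np.float64(0.4956), np.float64(0.502), np.float64(96.6), [255, 190, 46, 28, 557])
[ 0.4975 -0.1492  0.0789] [3.128 0.184 1.655] (np.float64(0.5052), np.float64(0.5032), np.float64(87.9), [253, 189, 48, 28, 570])
```

```bash
python3 -m pendant '[[-0.2,0.2,-1,0,0,0,0],[0,0,-1,0,0,0,0],[0,0,-0.5,0,0,0,0],[0,0,0,0,0,0,0]]'; python3 -m pendant '[[0,0,-0.4,0,0,0,0],[0,0,0,0,0,0,0]]'
```

```text
time: 18.1
tool_pos: [0.4961, -0.1469, 0.0521]
ee_rot: [3.127, 0.184, 1.656]
wrist_force: [4.8, -0.4, -4.3]
width: 0.0219
finger_force: 30.0
time: 18.3
tool_pos: [0.4963, -0.1473, 0.0492]
ee_rot: [3.127, 0.185, 1.655]
wrist_force: [5.6, -1.8, -1.1]
width: 0.0218
finger_force: 30.0
```

```bash
python3 -m pendant '[[0.15,0,0,0,0,0,0],[0,0,0,0,0,0,0.15],[0,0,0,0,0,0,0.4],[0,0,0.3,0,0,0,0.45],[0,0,0,8,0.6,0,0.45],[0,0,0,8,0.6,0,0.45],[0,0,0,7,0.5,0,0.45],[0,0,0,0,0,0,0.45]]'
python3 - <<'E'
from s import *
a=snap("scene");h=cv2.cvtColor(a,cv2.COLOR_BGR2HSV)
a,s,p=handle("scene",(180,150,400,260),a);print(s)
g=np.array([.4954,-.1449,.054]);x=np.array([-.083,.9965,0])
print(pix("scene",g-.1*x),pix("scene",g-.1*x+[0,0,.013]),pix("scene",g-.1*x-[0,0,.013]))
c=pix("scene",g-.07*x).round().astype(int);print(c)
for v in range(c[1]-14,c[1]+16,2): print(v,[tuple(int(t) for t in h[v,u][:2]) for u in range(c[0]-8,c[0]+20,4)])
E
```

```text
time: 19.1
tool_pos: [0.4955, -0.1496, 0.0506]
ee_rot: [3.129, -0.221, 1.649]
wrist_force: [-0.1, 0.6, 0.0]
width: 0.0423
finger_force: 0.0
[251 196  52  44 844]
[291.91463324 220.80682487] [292.15381259 214.8117943 ] [291.67840125 226.72797966]
[279 216]
202 [(17, 128), (17, 128), (18, 131), (17, 131), (17, 23), (16, 135), (16, 139)]
204 [(17, 127), (18, 130), (17, 131), (17, 128), (11, 23), (17, 136), (17, 142)]
206 [(15, 146), (15, 92), (17, 128), (17, 130), (13, 33), (17, 136), (17, 137)]
208 [(14, 174), (13, 131), (17, 137), (17, 129), (17, 120), (16, 135), (16, 134)]
210 [(14, 174), (14, 171), (14, 170), (16, 146), (17, 135), (16, 141), (17, 134)]
212 [(14, 174), (14, 175), (14, 171), (14, 175), (14, 162), (16, 143), (17, 135)]
214 [(13, 174), (14, 177), (14, 174), (14, 166), (14, 172), (14, 169), (16, 136)]
216 [(14, 168), (14, 167), (14, 173), (14, 167), (14, 171), (14, 170), (16, 144)]
218 [(15, 178), (14, 178), (14, 174), (14, 170), (14, 168), (14, 170), (16, 142)]
220 [(14, 175), (13, 174), (13, 166), (13, 152), (14, 173), (14, 173), (16, 137)]
222 [(16, 142), (15, 149), (15, 176), (12, 154), (14, 159), (14, 167), (16, 138)]
224 [(16, 144), (17, 136), (17, 138), (13, 150), (13, 169), (14, 167), (16, 105)]
226 [(16, 143), (17, 136), (17, 135), (16, 132), (16, 146), (15, 135), (17, 39)]
228 [(16, 140), (17, 134), (16, 129), (17, 132), (16, 130), (14, 55), (17, 33)]
230 [(16, 144), (16, 134), (16, 135), (17, 132), (16, 105), (17, 35), (17, 32)]
```

The handle reads at the predicted rows for lying flat in the lane. I'll regrip with the tool leaned back about 12° so the paddle stands steeper when stirring.

```bash
python3 -m pendant '[[0,0.4,-0.4,0,0,0,0.4],[0,0,0,0,0,0,0.15],[0,0,0,0,0,0,0],[0,0,0,0,0,0,0],[0,0,0,0,0,0,0]]'; python3 -m pendant '[[0,0,2,0,0,0,0],[0,0,3,0,0,0,0],[0,0,5,0,0,0,0],[0,0,5,0,0,0,0],[0,0,1,0,0,0,0],[0,0,0,0,0,0,0]]'
```

```text
time: 19.65
tool_pos: [0.4964, -0.1421, 0.0479]
ee_rot: [3.126, -0.219, 1.656]
wrist_force: [-0.4, 1.5, -0.5]
width: 0.0219
finger_force: 30.0
time: 20.25
tool_pos: [0.4974, -0.1436, 0.2101]
ee_rot: [3.121, -0.215, 1.656]
wrist_force: [1.1, 0.1, -1.4]
width: 0.0218
finger_force: 30.0
```

Run:
```python
from s import *
o=obs();g=np.array(o["tool_pos"])+[0,-.002,.008];x=np.array([-.083,.9965,0])
a=snap("scene");h=cv2.cvtColor(a,cv2.COLOR_BGR2HSV);m=cv2.inRange(h,(4,140,40),(14,255,255));z=m*0;z[60:260,180:400]=m[60:260,180:400]
k,l,s,c=cv2.connectedComponentsWithStats(z);i=1+s[1:,4].argmax();p=np.argwhere(l==i)[:,::-1];vx,vy,_,_=cv2.fitLine(p.astype(np.float32),cv2.DIST_L2,0,.01,.01).ravel()
print(s[i],np.degrees(np.arctan2(vy,vx)),"level:",np.degrees(np.arctan2(*(pix("scene",g-.1*x)-pix("scene",g+.015*x))[::-1])))
# bowl stones: bright blobs in the top view
b=snap("top");cv2.imwrite("pics/bt.png",b);G=cv2.cvtColor(b,cv2.COLOR_BGR2GRAY)
for v in range(160,238,2):print("%d "%v+"".join("%4d"%G[v,u] for u in range(336,414,3)))
```

```text
{'time': 20.25, 'tool_pos': [0.497, -0.144, 0.21], 'ee_rot': [3.121, -0.215, 1.656], 'wrist_force': [1.067, 0.08, -1.428], 'width': 0.022, 'finger_force': 29.959, 'joint_positions': [-0.516, 0.072, 1.415, 0.192, 1.757, -0.573]}
[254 123  45  23 412] 19.355286 level: 14.299252419305803
160  173 170 172 170 169 169 172 108 110 106  98 120 105 107 106 118 115 160 149 154 112 198 210 215 129  61
162  171 168 172 175 167 171 169 127 106 112  93  69  64  56  61  80 106 107 109 103  86 203 212 214  46  53
164  170 168 174 172 169 175 153 114  89  51  37  37  39  40  42  44  36  52 105 113  83 199 213 181  48  46
166  167 172 171 171 171 112 122  74  47  40  44  44  43  44  41  40  41  39  36  71 115 187 208 209  60  49
168  171 168 173 172 123 121  58  52  51  41  42  45  45  44  41  42  39  44  42  34  68 112 199 211 109  47
170  173 169 171 157 119  59  53  52  43  43  33  40  45  42  45  42  42  43  42  39  44  66 123 206 214 162
172  172 170 176  94  88  54  50  48  37  45  43  46  44  42  39  44  42  41  42  45  41  37  79 127 201 203
174  172 168 138 129  57  59  53  50  54  48  55  5
[... 2736 characters left out ...]
54 179 177 159  65  70  56  38  34  50 119 148
226  111  44  47  29 104 114 120 124 110  75 179 175 176 182 173 174 177 180  61  68  62  37  44  98 107 153
228  109  80  49  41  43 120 113  64  68  71 181 176 179 181 175 173 178 176  71  66  54  40  71 121 152 155
230   89  96  30  38  44  64 118  81  68  74 174 176 179 181 169 175 177 181  65  62  44  65 124 118 153 151
232   91  93  77  39  38  37  66 118  96  65  88 178 178 161  69 180 182 126  41  46  74 114 123 149 154 151
234   93  94  93  47  33  37  38  58 114 109  67  68  99  52  63  54  73  34  68 103 125 122 156 150 150 152
236   90  92  91  95  50  35  42  39  46  83 118 132  82  71  83  78  73 110 117  88 117 152 150 150 149 154
```

```bash
python3 -m pendant '[[0.25,-4,0,-8.4,-0.7,0,0],[0.25,-4,0,-8.4,-0.7,0,0],[0.25,-4,0,-8.4,-0.7,0,0],[0.25,-4,0,-8.4,-0.7,0,0],[0.25,-4,0,-8.4,-0.7,0,0],[0.25,-4,0,-8.4,-0.7,0,0],[0.2,-3.9,0,-8.4,-0.7,0,0],[0,0,0,0,0,0,0]]'
cat >> s.py <<'E'
def tip2(off=10,B=(.535,-.395)):
    o=robot.get_obs();R=Ro.from_euler("xyz",o["ee_rot"]).as_matrix();g=np.array(o["tool_pos"])-R[:,2]*.007
    P=R@Ro.from_euler("y",off,degrees=True).as_matrix();x=P[:,0];t=g+.1*x+.01*P[:,2]
    print("pitch",round(np.degrees(np.arcsin(-x[2])),1),"grip",g.round(3),"tip rel",(t-np.array([*B,.015])).round(3),"j",np.round(o["joint_positions"],2),"F",np.round(o["wrist_force"],1))
    return g,t
def pitch():
    # handle butt from both views -> paddle pitch
    o=robot.get_obs();R=Ro.from_euler("xyz",o["ee_rot"]).as_matrix();g=np.array(o["tool_pos"])-R[:,2]*.007;h=R[:,0]*[1,1,0];h/=np.linalg.norm(h)
    for n in("top","scene"):
        a=snap(n);H=cv2.cvtColor(a,cv2.COLOR_BGR2HSV);m=cv2.inRange(H,(4,140,40),(14,255,255));c=pix(n,g-h*.05+[0,0,.04]);z=m*0;x0,y0=[int(max(0,k-60)) for k in c];z[y0:y0+120,x0:x0+120]=m[y0:y0+120,x0:x0+120]
        k,l,s,_=cv2.connectedComponentsWithStats(z);i=1+s[1:,4].argmax();p=np.argwhere(l==i)[:,::-1].astype(np.float32);q=cv2.fitLine(p,cv2.DIST_L2,0,.01,.01).ravel()
        w=[]
        for th in range(-10,90,2):
            d=np.cos(np.radians(th))*h-np.array([0,0,np.sin(np.radians(th))]);e=pix(n,g-.1*d)-pix(n,g);w.append((abs(e[0]*q[1]-e[1]*q[0])/np.linalg.norm(e),th))
        print(n,s[i],"pitch est",sorted(w)[:2])
E
python3 - <<'E'
from s import *
tip2();pitch()
E
```

```text
time: 21.15
tool_pos: [0.5096, -0.4207, 0.1974]
ee_rot: [-3.136, 0.803, 1.67]
wrist_force: [-0.4, 0.8, -2.4]
width: 0.0218
finger_force: 30.0
pitch 36.0 grip [ 0.509 -0.416  0.202] tip rel [-0.033  0.054  0.12 ] j [-0.46  0.08  1.63 -0.77  1.09 -0.31] F [-0.4  0.8 -2.4]
top [394 177  64  27 700] pitch est [(np.float64(0.004529979238417506), 56), (np.float64(0.00887077494869761), 58)]
scene [379 123  50  54 882] pitch est [(np.float64(0.009453431107895835), 58), (np.float64(0.030364839601919207), 60)]
```

```bash
sed -i 's/off=10/off=-11/' s.py; python3 -c "
from s import *
tip2()"
```

```text
pitch 57.1 grip [ 0.511 -0.416  0.207] tip rel [-0.028  0.025  0.103] j [-0.46  0.07  1.62 -0.76  1.09 -0.31] F [ 0.4 -0.1 -1.8]
```

```bash
python3 -m pendant '[[0,0,-3,0,0,0,0],[0,0,-3,0,0,0,0],[0,0,-2,0,0,0,0],[0,0,-0.8,0,0,0,0],[0,0,0,0,0,0,0]]'; python3 -c "
from s import *
tip2()"
```

```text
time: 21.75
tool_pos: [0.513, -0.4214, 0.1185]
ee_rot: [3.13, 0.809, 1.658]
wrist_force: [-0.1, 0.2, -2.1]
width: 0.0217
finger_force: 30.0
pitch 57.3 grip [ 0.512 -0.416  0.123] tip rel [-0.026  0.024  0.019] j [-0.46  0.15  1.72 -0.84  0.96 -0.16] F [-0.1  0.2 -2.1]
```

```bash
python3 -m pendant '[[0,0,-0.8,0,0,0,0],[0,-1.1,0,0,0,0,0],[0,-1.1,0,0,0,0,0],[0,-1.1,0,0,0,0,0],[0.8,-0.7,0,0,0,0,0],[1.1,-0.2,0,0,0,0,0],[1.2,0,0,0,0,0,0],[1.2,0,0,0,0,0,0]]'; python3 -c "
from s import *
tip2()"; python3 -m pendant '[[1.1,0.1,0,0,0,0,0],[1,0.3,0,0,0,0,0],[0.9,0.8,0,0,0,0,0],[0.3,1,0,0,0,0,0],[0,1.1,0,0,0,0,0],[-0.4,1.1,0,0,0,0,0],[-0.8,1,0,0,0,0,0],[0,0,0,0,0,0,0]]';  python3 -c "
from s import *
tip2();pitch()"
```

```text
time: 22.55
tool_pos: [0.5567, -0.4635, 0.1111]
ee_rot: [3.13, 0.81, 1.657]
wrist_force: [-4.0, 1.6, -0.7]
width: 0.0221
finger_force: 30.0
pitch 57.4 grip [ 0.556 -0.459  0.116] tip rel [ 0.018 -0.018  0.011] j [-0.49  0.28  1.59 -0.83  0.95 -0.19] F [-4.   1.6 -0.7]
time: 23.35
tool_pos: [0.5763, -0.4083, 0.1115]
ee_rot: [3.129, 0.81, 1.657]
wrist_force: [0.6, -1.1, -2.2]
width: 0.0221
finger_force: 30.0
pitch 57.4 grip [ 0.576 -0.403  0.116] tip rel [0.037 0.037 0.012] j [-0.39  0.27  1.59 -0.85  1.02 -0.11] F [ 0.6 -1.1 -2.2]
top [376 158  60  22 563] pitch est [(np.float64(0.0020548855994175852), 44), (np.float64(0.011083074126578416), 46)]
scene [426 171  10  11  67] pitch est [(np.float64(0.3367457808413498), -10), (np.float64(0.36542167409216336), -8)]
```

```bash
python3 -m pendant '[[0,0,4,0,0,0,0],[0,0,5,0,0,0,0],[-2,4,3,0,0,0,0],[-2,4,3,0,0,0,0],[-2,4,0,0,0,0,0],[0,4,0,0,0,0,0],[0,0,0,0,0,0,0],[0,0,0,0,0,0,0]]'
cat >> s.py <<'E'
def dump():
    b=snap("top");cv2.imwrite("pics/bt.png",b);G=cv2.cvtColor(b,cv2.COLOR_BGR2GRAY)
    print("    "+"".join("%4d"%u for u in range(336,414,3)))
    for v in range(166,240,2):print("%d "%v+"".join("%4d"%G[v,u] for u in range(336,414,3)))
E
python3 - <<'E'
from s import *
tip2();pitch();dump()
E
```

```text
time: 24.25
tool_pos: [0.5206, -0.2554, 0.2581]
ee_rot: [3.126, 0.812, 1.656]
wrist_force: [-0.1, -0.5, -1.9]
width: 0.0218
finger_force: 30.0
pitch 57.5 grip [ 0.52  -0.25   0.263] tip rel [-0.018  0.19   0.158] j [-0.14 -0.02  1.6  -0.8   1.38 -0.14] F [-0.1 -0.5 -1.9]
top [296 151  66  28 792] pitch est [(np.float64(0.004160676628179387), 46), (np.float64(0.01377210993917796), 44)]
scene [335  72  13  13  90] pitch est [(np.float64(0.419400095912026), -10), (np.float64(0.4520099086469632), -8)]
     336 339 342 345 348 351 354 357 360 363 366 369 372 375 378 381 384 387 390 393 396 399 402 405 408 411
166   52  51  41  42  40  34  35  36  38  38  35  40  34  37  37  38  32  37  34  62 105 175 194 189  51  40
168   46  46  43  41  25  63  53  44  46  37  37  35  33  37  42  39  42  39  34  35  53 101 181 190 100  40
170   41  31  30  69 110  64  53  48  34  38  37  32  39  32  35  34  33  39  36  36  36  59 111 186 190 149
172   46 104 157  84  79  52  47  40  39  40  37  79  98  38  37  40  43  42  29  39  40  29  72 121 185 186
174  157 159 120 118  48  50  49  46  41  49  68 146
[... 2844 characters left out ...]
60 161 158 164  60  65  62  38  43  86  92 137
228   84  57  38  36  41  99  92  44  58  59 163 158 160 161 161 159 161 162  67  62  43  41  67 110 137 138
230   82  80  28  37  29  47  97  55  52  63 153 159 161 162 154 162 157 163  53  53  35  56 114 110 137 137
232   82  85  69  28  33  29  51  98  82  63  80 165 164 149  67 163 161 112  34  30  68 101 110 136 138 139
234   82  83  84  42  30  36  29  51 104  99  61  63  90  48  53  52  71  30  56  93 112 110 139 134 137 136
236   80  84  82  81  45  36  36  35  31  67  90 108  67  65  74  65  70 100 105  76 107 134 137 138 140 136
238   83  86  81  81  83  50  35  29  54  26  45  64  84 103 107 106  95  78  56 117 135 135 139 134 134 139
```

Run:
```python
from s import *
print("W");rel([(371.5,177),(366.5,193.5),(378.5,188.5),(386,179),(396.5,189)],.03,0,0,0,1)
print("F");rel([(369,206),(369,228),(384,228),(398,203),(398,214)],.04,0,0,0,1)
# rim check of bowl centre: inner rim circle fit from dark edge
```

```text
W
[0.062 0.003] [0.003, -0.008, -0.018]
[0.025 0.012] [0.012, 0.008, 0.003]
[ 0.038 -0.013] [-0.013, -0.019, -0.025]
[ 0.06  -0.028] [-0.028, -0.038, -0.047]
[ 0.04  -0.051] [-0.051, -0.057, -0.061]
F
[-0.004  0.007] [0.007, 0.008, 0.009]
[-0.051  0.006] [0.006, 0.014, 0.023]
[-0.048 -0.025] [-0.025, -0.016, -0.007]
[ 0.007 -0.052] [-0.052, -0.053, -0.052]
[-0.016 -0.053] [-0.053, -0.049, -0.044]
```

Run:
```python
from s import *
g,t=tip2();h=np.array([-.085,.996,0])
a=snap("scene");H=cv2.cvtColor(a,cv2.COLOR_BGR2HSV)
for th in(40,46,52,58):
    d=np.cos(np.radians(th))*h-np.array([0,0,np.sin(np.radians(th))]);print(th,"butt",pix("scene",g-.1*d).round(),"fer",pix("scene",g+.02*d).round(),"tipS",pix("scene",g+.1*d+.01*np.array([h[0]*-np.sin(np.radians(th)),h[1]*-np.sin(np.radians(th)),-np.cos(np.radians(th))])).round(),"top butt",pix("top",g-.1*d).round())
m=cv2.inRange(H,(4,110,30),(17,255,255))
for v in range(50,140,4):print(v,"".join("#" if m[v,u] else "." for u in range(250,360,2)))
```

```text
pitch 57.5 grip [ 0.52  -0.252  0.262] tip rel [-0.019  0.188  0.158] j [-0.14 -0.01  1.6  -0.8   1.38 -0.14] F [ 0.5  0.9 -1.3]
40 butt [348.  84.] fer [297. 119.] tipS [271. 144.] top butt [365. 159.]
46 butt [344.  78.] fer [298. 120.] tipS [275. 149.] top butt [361. 157.]
52 butt [340.  73.] fer [299. 121.] tipS [279. 153.] top butt [356. 156.]
58 butt [336.  69.] fer [300. 122.] tipS [283. 156.] top butt [351. 154.]
50 .......................................................
54 .......................................................
58 ................#......................................
62 .......................................................
66 .......................................................
70 ...........#...........................................
74 ..........................................#####........
78 ........................................#########......
82 ......................................####..#####......
86 ....#................................###########.......
90 ...................................###########.........
94 .................................##########............
98 ...............................##########..............
102 .............................##########................
106 ...........................##########..................
110 ...........................########....................
114 .............................####......................
118 ..............................##.......................
122 .......................................................
126 .......................................................
130 .......................................................
134 .......................................................
138 .......................................................
```

```bash
sed -i 's/off=-11/off=0/' s.py; python3 -c "
from s import *
tip2()"
```

```text
pitch 46.5 grip [ 0.519 -0.252  0.262] tip rel [-0.021  0.204  0.168] j [-0.14 -0.01  1.6  -0.8   1.38 -0.14] F [-0.1 -0.7 -1.7]
```

```bash
python3 -m pendant '[[0,-4.2,-1,0,0,0,0],[0,-4.2,-1.5,0,0,0,0],[0,-4.2,-2,0,0,0,0],[0,-4.2,-2,0,0,0,0],[0,0,-3,0,0,0,0],[0,0,-3,0,0,0,0],[0,0,-2,0,0,0,0],[0,0,0,0,0,0,0]]'; python3 -c "
from s import *
tip2()"
```

```text
time: 25.25
tool_pos: [0.5169, -0.4239, 0.1067]
ee_rot: [3.139, 0.806, 1.661]
wrist_force: [-1.3, -0.1, -2.0]
width: 0.0221
finger_force: 30.0
pitch 46.2 grip [ 0.516 -0.419  0.112] tip rel [-0.024  0.038  0.018] j [-0.46  0.18  1.71 -0.85  0.96 -0.14] F [-1.3 -0.1 -2. ]
```

```bash
python3 -m pendant '[[0,0,-0.7,0,0,0,0],[0,0,0,0,0,0,0],[0,0,3,0,0,0,0],[0,0,2,0,0,0,0],[1.8,-3,0,0,0,0,0],[1.8,-3,0,0,0,0,0],[0,0,-2.5,0,0,0,0],[0,0,-2,0,0,0,0]]'; python3 -m pendant '[[0,0,-0.4,0,0,0,0],[0,0,0,0,0,0,0]]'; python3 -c "
from s import *
tip2()"
```

```text
time: 26.05
tool_pos: [0.5575, -0.4852, 0.1129]
ee_rot: [3.121, 0.814, 1.65]
wrist_force: [-0.4, -0.0, -1.9]
width: 0.0221
finger_force: 30.0
time: 26.25
tool_pos: [0.5563, -0.4837, 0.1067]
ee_rot: [3.128, 0.811, 1.657]
wrist_force: [-0.2, -0.8, -0.9]
width: 0.0218
finger_force: 30.0
pitch 46.5 grip [ 0.556 -0.479  0.112] tip rel [ 0.016 -0.022  0.017] j [-0.52  0.29  1.57 -0.83  0.92 -0.21] F [-0.2 -0.8 -0.9]
```

```bash
python3 -m pendant '[[0,0,-0.5,0,0,0,0],[0.6,0.8,0,0,0,0,0],[0.2,1,0,0,0,0,0],[0.1,1.2,0,0,0,0,0],[0,0.9,0,0,0,0,0],[-0.4,-1,0,0,0,0,0],[0,-1.2,0,0,0,0,0],[0,-1.2,0,0,0,0,0]]'; python3 -c "
from s import *
tip2()";python3 -m pendant '[[0.3,-0.3,0,0,0,0,0],[1,0,0,0,0,0,0],[0.9,0.3,0,0,0,0,0],[0.7,0.6,0,0,0,0,0],[0.6,0.8,0,0,0,0,0],[0.3,1.1,0,0,0,0,0],[-0.4,1.2,0,0,0,0,0],[-0.6,1,0,0,0,0,0]]'; python3 -c "
from s import *
tip2()"
```

```text
time: 27.05
tool_pos: [0.5617, -0.4799, 0.1023]
ee_rot: [3.126, 0.812, 1.655]
wrist_force: [-0.1, -0.0, -1.5]
width: 0.0221
finger_force: 30.0
pitch 46.5 grip [ 0.561 -0.475  0.107] tip rel [ 0.021 -0.018  0.013] j [-0.51  0.31  1.57 -0.84  0.92 -0.19] F [-0.1 -0.  -1.5]
time: 27.85
tool_pos: [0.5886, -0.4311, 0.1013]
ee_rot: [3.132, 0.812, 1.658]
wrist_force: [-0.9, -1.3, -1.1]
width: 0.0221
finger_force: 29.4
pitch 46.5 grip [ 0.588 -0.426  0.106] tip rel [0.048 0.03  0.012] j [-0.41  0.32  1.55 -0.85  1.   -0.12] F [-0.9 -1.3 -1.1]
```

```bash
python3 -m pendant '[[-0.7,0.6,0,0,0,0,0],[0,0,4,0,0,0,0],[0,0,5,0,0,0,0],[-2,4,3,0,0,0,0],[-2,4,3,0,0,0,0],[-2,4,0,0,0,0,0],[0,4,0,0,0,0,0],[0,0,0,0,0,0,0]]'
python3 - <<'E'
from s import *
tip2();pitch();dump()
E
```

```text
time: 28.65
tool_pos: [0.5266, -0.2667, 0.2478]
ee_rot: [3.122, 0.809, 1.659]
wrist_force: [0.5, -0.1, -0.9]
width: 0.0219
finger_force: 29.2
pitch 46.4 grip [ 0.526 -0.262  0.253] tip rel [-0.014  0.195  0.158] j [-0.16 -0.    1.61 -0.8   1.35 -0.15] F [ 0.5 -0.1 -0.9]
top [302 148  67  30 794] pitch est [(np.float64(0.006228605884090549), 50), (np.float64(0.014474795585079147), 52)]
scene [311  79  46  47 676] pitch est [(np.float64(0.018743472495411084), 46), (np.float64(0.0219488473971826), 48)]
     336 339 342 345 348 351 354 357 360 363 366 369 372 375 378 381 384 387 390 393 396 399 402 405 408 411
166   54  52  48  47  46  35  33  44  38  37  37  37  34  31  31  41  38  39  28  65 105 174 191 189  52  42
168   48  43  43  35  39  51  51  50  46  42  39  42  39  38  43  41  40  35  39  26  53 104 187 195 100  38
170   39  35  30  36  94  65  45  44  41  43  37  37  30  37  40  29  37  30  38  40  30  60 113 188 195 149
172   28  57 126  89  83  49  47  45  39  36  39  43  43  35  39  38  37  44  33  37  38  33  69 119 185 186
174  123 161 123 119  51  53  48  47  47  46  48  
[... 2846 characters left out ...]
57 158 161 166  59  61  62  43  40  92  99 139
228   79  64  35  38  35  98  95  48  47  63 165 160 160 160 163 162 163 161  64  61  45  46  69 111 140 138
230   82  83  32  35  33  48  95  59  48  62 150 161 160 167 154 163 163 168  57  49  38  60 115 109 139 137
232   82  85  71  35  28  32  54 100  81  62  72 166 162 148  65 168 165 116  36  34  69 103 115 140 140 140
234   84  86  85  42  33  37  33  46  95  88  60  64  91  45  63  49  65  31  61 100 112 108 143 137 136 140
236   83  86  87  83  47  31  38  36  35  67  96 106  65  62  72  57  61  88  94  79 108 138 138 138 137 138
238   86  78  83  83  85  51  38  38  57  28  38  58  88  94  93  98  83  72  52 116 137 137 140 137 136 139
```

Numerically, three pebbles are now clearly on the +y side (pixels (363,181), (352,196), (368,195)), and two cylinders are well into −y ((398,203), (398,214)). I'll add two low visits in clear spots so the step sequence is certain.

```bash
python3 -m pendant '[[0.6,-4.3,-1,0,0,0,0],[0.6,-4.3,-1,0,0,0,0],[0.6,-4.3,-1.5,0,0,0,0],[0.6,-4.3,-1.5,0,0,0,0],[0.5,-4.3,-1,0,0,0,0],[0,0,-3,0,0,0,0],[0,0,-3,0,0,0,0],[0,0,-1.5,0,0,0,0]]'; python3 -m pendant '[[0,0,0,0,0,0,0],[0,0,0,0,0,0,0]]'; python3 -c "
from s import *
tip2()"
```

```text
time: 29.6
tool_pos: [0.5514, -0.4875, 0.1071]
ee_rot: [3.134, 0.807, 1.657]
wrist_force: [-1.0, 0.5, -2.3]
width: 0.0226
finger_force: 29.2
time: 29.8
tool_pos: [0.5544, -0.4871, 0.113]
ee_rot: [3.127, 0.812, 1.655]
wrist_force: [0.8, 0.0, -1.5]
width: 0.0221
finger_force: 29.2
pitch 46.5 grip [ 0.554 -0.482  0.118] tip rel [ 0.014 -0.026  0.023] j [-0.53  0.29  1.57 -0.83  0.92 -0.22] F [ 0.8  0.  -1.5]
```

```bash
python3 -m pendant '[[0,0,-1.1,0,0,0,0],[0,0,0,0,0,0,0],[0,0,3,0,0,0,0],[0,0,2,0,0,0,0],[-1.8,2.9,0,0,0,0,0],[-1.8,2.9,0,0,0,0,0],[0,0,-2.5,0,0,0,0],[0,0,-2.5,0,0,0,0]]'; python3 -m pendant '[[0,0,0,0,0,0,0],[0,0,0,0,0,0,0]]';python3 -c "
from s import *
tip2()"; python3 -m pendant '[[0,0,3,0,0,0,0],[0,0,2,0,0,0,0],[1.8,-2.9,0,0,0,0,0],[1.8,-2.9,0,0,0,0,0],[0,0,-2.5,0,0,0,0],[0,0,-2.5,0,0,0,0],[0,0,0,0,0,0,0],[0,0,0,0,0,0,0]]'; python3 -c "
from s import *
tip2()"
```

```text
time: 30.6
tool_pos: [0.5193, -0.4278, 0.1038]
ee_rot: [3.12, 0.814, 1.652]
wrist_force: [0.4, 0.6, -0.1]
width: 0.0218
finger_force: 29.5
time: 30.8
tool_pos: [0.5183, -0.4284, 0.1018]
ee_rot: [3.128, 0.811, 1.657]
wrist_force: [-0.0, -0.1, -1.6]
width: 0.0222
finger_force: 29.5
pitch 46.5 grip [ 0.518 -0.423  0.107] tip rel [-0.022  0.033  0.012] j [-0.46  0.19  1.72 -0.86  0.93 -0.13] F [-0.  -0.1 -1.6]
time: 31.6
tool_pos: [0.5546, -0.4869, 0.1027]
ee_rot: [3.127, 0.812, 1.655]
wrist_force: [0.7, 0.5, -1.6]
width: 0.0218
finger_force: 30.0
pitch 46.5 grip [ 0.554 -0.482  0.108] tip rel [ 0.014 -0.026  0.013] j [-0.53  0.3   1.58 -0.84  0.91 -0.2 ] F [ 0.7  0.5 -1.6]
```

```bash
python3 -m pendant '[[0,0,4,0,0,0,0],[0,0,5,0,0,0,0],[0,0,4,0,0,0,0],[-0.7,4.3,0,0,0,0,0],[-0.7,4.3,0,7.7,0.65,0,0],[-0.7,4.3,0,7.7,0.65,0,0],[-0.7,4.3,0,7.7,0.65,0,0],[-0.7,4.3,0,7.7,0.65,0,0]]'; python3 -m pendant '[[-0.7,4.3,0,7.7,0.65,0,0],[-0.7,4.2,0,7.7,0.65,0,0],[-0.8,4.2,0,0,0,0,0],[0,0,-5,0,0,0,0],[0,0,-3,0,0,0,0],[0,0,0,0,0,0,0],[0,0,0,0,0,0,0]]'; python3 -c "
from s import *
obs();tip2();pitch()"
```

```text
time: 32.4
tool_pos: [0.5199, -0.2697, 0.2367]
ee_rot: [3.12, 0.271, 1.656]
wrist_force: [-0.1, -0.8, -1.3]
width: 0.0219
finger_force: 30.0
time: 33.1
tool_pos: [0.4979, -0.1449, 0.1538]
ee_rot: [3.124, 0.004, 1.656]
wrist_force: [-0.6, -0.1, -0.8]
width: 0.0217
finger_force: 30.0
{'time': 33.1, 'tool_pos': [0.498, -0.145, 0.154], 'ee_rot': [3.124, 0.004, 1.656], 'wrist_force': [-0.584, -0.088, -0.772], 'width': 0.022, 'finger_force': 29.995, 'joint_positions': [-0.396, 0.025, 1.561, 0.005, 1.538, -0.481]}
pitch 0.2 grip [ 0.498 -0.145  0.161] tip rel [-0.046  0.35   0.135] j [-0.4   0.02  1.56  0.    1.54 -0.48] F [-0.6 -0.1 -0.8]
top [261 192  41  13 453] pitch est [(np.float64(0.002422940206645569), 2), (np.float64(0.0063689219190862945), 0)]
scene [253 150  45  23 564] pitch est [(np.float64(0.0039311103451404724), 0), (np.float64(0.03345474734043906), -2)]
```

```bash
python3 -m pendant '[[-0.15,0,-4,0,0,0,0],[0,0,-3,0,0,0,0],[0,0,-1.5,0,0,0,0],[0,0,-1,0,0,0,0],[0,0,0,0,0,0,0]]'; python3 -m pendant '[[0,0,-0.6,0,0,0,0],[0,0,0,0,0,0,0],[0,0,0,0,0,0,0]]'
```

```text
time: 33.7
tool_pos: [0.4965, -0.1449, 0.0569]
ee_rot: [3.125, 0.002, 1.655]
wrist_force: [-0.5, 0.8, -1.9]
width: 0.0217
finger_force: 30.0
time: 34.0
tool_pos: [0.4964, -0.1448, 0.0512]
ee_rot: [3.125, 0.003, 1.655]
wrist_force: [1.4, -0.5, -1.7]
width: 0.0216
finger_force: 30.0
```

```bash
python3 -m pendant '[[0,0,-0.25,0,0,0,0],[0,0,0,0,0,0,0]]'; python3 -m pendant '[[0,0,0,0,0,0,0.15],[0,0,0,0,0,0,0.35],[0,0,0,0,0,0,0.45],[0,0,0,0,0,0,0.45]]'; python3 -m pendant '[[0,0,1,0,0,0,0.45],[0,0,3,0,0,0,0.45],[0,0,4,0,0,0,0.45],[0,0,5,0,0,0,0.45],[-2,0,5,0,0,0,0.45],[-4,0,3,0,0,0,0.45],[-4,3,3,0,0,0,0.45],[-4,3,0,0,0,0,0.45]]'
```

```text
time: 34.2
tool_pos: [0.4963, -0.1446, 0.0482]
ee_rot: [3.125, 0.002, 1.656]
wrist_force: [2.3, 0.2, -1.3]
width: 0.0217
finger_force: 30.0
time: 34.6
tool_pos: [0.4954, -0.1444, 0.0477]
ee_rot: [3.127, 0.002, 1.655]
wrist_force: [0.6, -0.0, 0.6]
width: 0.0409
finger_force: 0.0
time: 35.4
tool_pos: [0.3629, -0.0891, 0.285]
ee_rot: [3.119, 0.006, 1.653]
wrist_force: [-0.7, 0.6, 1.1]
width: 0.0421
finger_force: 0.0
```

Run:
```python
from s import *
b=snap("top");a=snap("scene");h=np.array([-.083,.9965,0]);g=np.array([.4954,-.1449,.054])
H=cv2.cvtColor(b,cv2.COLOR_BGR2HSV);m=cv2.inRange(H,(4,140,40),(14,255,255));z=m*0;z[185:235,225:330]=m[185:235,225:330]
k,l,s,_=cv2.connectedComponentsWithStats(z);i=1+s[1:,4].argmax();print("top blob",s[i])
p=np.argwhere(l==i)[:,::-1];q=[ray("top",u,p[p[:,0]==u][:,1].mean(),.06)[:2] for u in range(s[i][0]+4,s[i][0]+s[i][2]-3,3)];q=np.array(q);d=(q-g[:2])@np.array([.9965,.083]);print("lateral off mm",(d*1000).round(1),"along",((q-g[:2])@h[:2]*1000).round())
print("pred butt top",pix("top",g-.1*h),"front",pix("top",g+.02*h),"scene butt",pix("scene",g-.1*h))
H=cv2.cvtColor(a,cv2.COLOR_BGR2HSV);m=cv2.inRange(H,(4,140,40),(14,255,255));z=m*0;z[180:260,230:310]=m[180:260,230:310];k,l,s,_=cv2.connectedComponentsWithStats(z);i=1+s[1:,4].argmax();p=np.argwhere(l==i)[:,::-1].astype(np.float32);f=cv2.fitLine(p,2,0,.01,.01).ravel();print("scene",s[i],np.degrees(np.arctan2(f[1],f[0])),"level",np.degrees(np.arctan2(*(pix("scene",g-.1*h)-pix("scene",g))[::-1])))
G=cv2.cvtColor(b,cv2.COLOR_BGR2GRAY);cv2.imwrite("pics/bt2.png",b);o=cv2.cvtColor(cv2.imread("pics/bt.png"),cv2.COLOR_BGR2GRAY)
D=cv2.absdiff(cv2.GaussianBlur(G,(5,5),0),cv2.GaussianBlur(o,(5,5),0))[160:240,336:414];print("bowl change px>30:",(D>30).sum(),np.argwhere(D>30)[:8].tolist());obs()
```

```text
top blob [242 206  58  12 563]
lateral off mm [-2.4 -2.4 -2.4 -2.4 -1.4 -2.4  0.7 -0.6 -1.2 -1.4  0.5 -0.3 -0.5 -1.3
  0.7  1.8  0.7] along [  9.   3.  -3.  -9. -15. -22. -28. -34. -40. -46. -52. -58. -64. -70.
 -76. -82. -88.]
pred butt top [299.6112932 211.5087824] front [240.87938157 211.46750114] scene butt [291.91463324 220.80682487]
scene [243 200  52  26 553] 19.384119 level 19.508381712029973
bowl change px>30: 287 [[0, 0], [0, 1], [0, 2], [0, 3], [0, 4], [0, 5], [0, 6], [0, 7]]
{'time': 35.5, 'tool_pos': [0.36, -0.086, 0.283], 'ee_rot': [3.122, 0.004, 1.657], 'wrist_force': [0.271, -0.566, 0.024], 'width': 0.043, 'finger_force': 0.0, 'joint_positions': [-0.395, -0.338, 1.619, 0.006, 1.841, -0.48]}
```

Run:
```python
from s import *
b=cv2.imread("pics/bt2.png");G=cv2.cvtColor(b,cv2.COLOR_BGR2GRAY);o=cv2.cvtColor(cv2.imread("pics/bt.png"),cv2.COLOR_BGR2GRAY)
for u,v in[(363,181),(352.5,196.5),(367,195),(384,180),(396,189),(369,205),(370,228),(384,228),(398,203),(398,214)]:
    y,x=int(v),int(u);print((u,v),o[y-5:y+6,x-5:x+6].mean().round(),G[y-5:y+6,x-5:x+6].mean().round())
rel([(363,181),(352.5,196.5),(367,195)],.03,0,0,0,1);rel([(384,228),(398,203),(398,214)],.04,0,0,0,1)
D=cv2.absdiff(cv2.GaussianBlur(G,(5,5),0),cv2.GaussianBlur(o,(5,5),0));print(np.argwhere(D[176:236,340:408]>40)[::6].tolist())
```

```text
(363, 181) 126.0 123.0
(352.5, 196.5) 131.0 129.0
(367, 195) 131.0 129.0
(384, 180) 105.0 103.0
(396, 189) 89.0 87.0
(369, 205) 152.0 149.0
(370, 228) 150.0 148.0
(384, 228) 145.0 143.0
(398, 203) 129.0 124.0
(398, 214) 135.0 132.0
[0.052 0.021] [0.021, 0.011, 0.002]
[0.016 0.041] [0.041, 0.038, 0.033]
[0.022 0.011] [0.011, 0.007, 0.003]
[-0.048 -0.025] [-0.025, -0.016, -0.007]
[ 0.007 -0.052] [-0.052, -0.053, -0.052]
[-0.016 -0.053] [-0.053, -0.049, -0.044]
[]
```

Two of the +y pebbles would only clear the line by a few mm if the bowl is turned about 17°, which the initial stone rows suggest. There is time left, so I'll take the paddle again and push them further.

```bash
python3 -m pendant '[[4,-2,0,0,0,0,0.45],[4,-2,-2,0,0,0,0.45],[4,-1.5,-3,0,0,0,0.45],[1.5,-0.4,-4,0,0,0,0.45],[0,0,-5,0,0,0,0.45],[0,0,-4,0,0,0,0.45],[0,0,-3,0,0,0,0.45],[0,0,0,0,0,0,0.45]]'
```

```text
time: 36.3
tool_pos: [0.4925, -0.1458, 0.0656]
ee_rot: [3.137, -0.004, 1.655]
wrist_force: [-1.2, 0.1, 0.5]
width: 0.0421
finger_force: 0.0
```

```bash
python3 -m pendant '[[0.1,0.1,-1.9,0,0,0,0.4],[0,0,0,0,0,0,0.15],[0,0,0,0,0,0,0],[0,0,0,0,0,0,0],[0,0,0,0,0,0,0]]'
```

```text
time: 36.8
tool_pos: [0.4982, -0.1466, 0.0541]
ee_rot: [3.124, 0.003, 1.655]
wrist_force: [0.1, 1.0, 2.4]
width: 0.022
finger_force: 29.9
```

```bash
python3 -m pendant '[[0,0,0,0,0,0,0.35],[-0.1,0,-0.6,0,0,0,0.3],[0,0,0,0,0,0,0],[0,0,0,0,0,0,0],[0,0,0,0,0,0,0]]'; python3 -m pendant '[[0,0,2,0,0,0,0],[0,0,4,0,0,0,0],[0,0,5,0,0,0,0],[0,0,5,0,0,0,0],[0.7,-4.3,0,-7.7,-0.65,0,0],[0.7,-4.3,0,-7.7,-0.65,0,0],[0.7,-4.3,0,-7.7,-0.65,0,0],[0.7,-4.3,0,-7.7,-0.65,0,0]]'; python3 -m pendant '[[0.7,-4.3,0,-7.7,-0.65,0,0],[0.7,-4.2,0,-7.7,-0.65,0,0],[0.6,-4.2,0,0,0,0,0],[0,0,0,0,0,0,0],[0,0,0,0,0,0,0]]'; python3 -c "
from s import *
tip2();pitch()"
```

```text
time: 37.3
tool_pos: [0.4959, -0.1458, 0.0455]
ee_rot: [3.127, 0.001, 1.656]
wrist_force: [0.6, 0.0, -1.8]
width: 0.0219
finger_force: 29.8
time: 38.1
tool_pos: [0.5243, -0.3194, 0.207]
ee_rot: [3.126, 0.546, 1.655]
wrist_force: [0.3, -0.5, -2.4]
width: 0.0221
finger_force: 29.8
time: 38.6
tool_pos: [0.5432, -0.4454, 0.2048]
ee_rot: [3.129, 0.809, 1.655]
wrist_force: [-0.9, -0.7, -2.2]
width: 0.0217
finger_force: 29.8
pitch 46.3 grip [ 0.543 -0.44   0.21 ] tip rel [0.003 0.016 0.115] j [-0.47  0.15  1.53 -0.76  1.08 -0.32] F [-0.9 -0.7 -2.2]
top [411 158  70  26 795] pitch est [(np.float64(0.005091488147693284), 46), (np.float64(0.0067131155491346305), 48)]
scene [404 126  58  44 859] pitch est [(np.float64(0.006639014668605659), 46), (np.float64(0.03200431134808732), 48)]
```

```bash
python3 -m pendant '[[1,-1.8,0,0,0,0,0],[1,-1.8,0,0,0,0,0],[0,0,-4,0,0,0,0],[0,0,-3,0,0,0,0],[0,0,-2.7,0,0,0,0],[0,0,0,0,0,0,0],[0,0,0,0,0,0,0]]'; python3 -c "
from s import *
tip2()"
```

```text
time: 39.4
tool_pos: [0.5645, -0.4804, 0.1097]
ee_rot: [3.128, 0.811, 1.657]
wrist_force: [0.1, 0.3, -0.6]
width: 0.022
finger_force: 29.8
pitch 46.5 grip [ 0.564 -0.475  0.114] tip rel [ 0.024 -0.019  0.02 ] j [-0.51  0.3   1.55 -0.83  0.93 -0.21] F [ 0.1  0.3 -0.6]
```

```bash
python3 -m pendant '[[0,0,-0.8,0,0,0,0],[0,1,0,0,0,0,0],[0,1,0,0,0,0,0],[0,1,0,0,0,0,0],[0,0.6,0,0,0,0,0],[0,-1.2,0,0,0,0,0],[0.3,-1.2,0,0,0,0,0],[0.8,-0.2,0,0,0,0,0]]';python3 -m pendant '[[0.9,0.3,0,0,0,0,0],[0.6,0.9,0,0,0,0,0],[0,1.1,0,0,0,0,0],[-0.1,1.1,0,0,0,0,0],[-0.3,0.8,0,0,0,0,0],[0,0,0,0,0,0,0]]'; python3 -c "
from s import *
tip2()"; python3 -m pendant '[[0,0,4,0,0,0,0],[0,0,5,0,0,0,0],[-2,4,3,0,0,0,0],[-2,4,2,0,0,0,0],[-2,4,0,0,0,0,0],[0,4,0,0,0,0,0],[0,0,0,0,0,0,0]]'
python3 - <<'E'
from s import *
tip2();pitch();dump()
E
```

```text
time: 40.2
tool_pos: [0.5743, -0.4731, 0.1011]
ee_rot: [3.128, 0.811, 1.653]
wrist_force: [-1.3, -0.1, -2.0]
width: 0.0219
finger_force: 29.9
time: 40.8
tool_pos: [0.5858, -0.4294, 0.1042]
ee_rot: [3.129, 0.816, 1.658]
wrist_force: [-1.9, -5.7, 1.6]
width: 0.0215
finger_force: 30.0
pitch 46.8 grip [ 0.585 -0.424  0.109] tip rel [0.045 0.032 0.014] j [-0.41  0.31  1.56 -0.86  0.99 -0.12] F [-1.9 -5.7  1.6]
time: 41.5
tool_pos: [0.5276, -0.2669, 0.239]
ee_rot: [3.125, 0.809, 1.66]
wrist_force: [-0.4, -0.7, -0.4]
width: 0.0214
finger_force: 30.0
pitch 46.3 grip [ 0.527 -0.262  0.244] tip rel [-0.013  0.195  0.15 ] j [-0.16  0.01  1.62 -0.8   1.34 -0.13] F [-0.4 -0.7 -0.4]
top [303 150  63  29 729] pitch est [(np.float64(0.002966194367605503), 48), (np.float64(0.015364466624196991), 46)]
scene [310  81  45  48 673] pitch est [(np.float64(0.006573581426348684), 50), (np.float64(0.033573033432739194), 52)]
     336 339 342 345 348 351 354 357 360 363 366 369 372 375 378 381 384 387 390 393 396 399 402 405 408 411
166   51  52  51  43  44  43  42  23  24  40  37  34  42  40  36  37  40  35 
[... 3255 characters left out ...]
61 160 163 162  61  62  61  41  40  88  98 138
228   83  58  36  35  35  98  92  45  52  64 163 164 161 166 160 158 159 162  63  64  41  39  69 105 139 139
230   84  90  27  28  33  51  95  55  65  61 156 161 164 165 153 159 162 163  56  52  40  59 115 110 138 139
232   85  85  70  37  32  31  49  99  84  56  81 163 162 142  69 162 168 113  33  37  71 105 113 134 141 140
234   83  85  82  38  36  31  31  50  94  84  58  60  90  50  62  51  67  36  56  89 110 112 138 139 139 136
236   79  84  81  84  42  36  30  35  32  71  93 105  62  62  70  62  62  86  94  83 107 137 137 135 134 139
238   80  84 109  92  82  50  36  27  52  26  46  61  88  92  93  96  90  69  56 119 139 137 139 138 136 137
```

All three +y pebbles are now deep in their new half ((354,183), (345,198), (358,196)), and the other seven stones are still in the bowl. Now I'll lay the paddle back.

```bash
python3 -m pendant '[[-0.6,2.4,0,7.9,0.65,0,0],[-0.6,2.4,0,7.9,0.65,0,0],[-0.6,2.4,0,7.9,0.65,0,0],[-0.6,2.4,0,7.9,0.65,0,0],[-0.6,2.4,0,7.9,0.65,0,0],[0,0.2,0,7.9,0.65,0,0],[0,0,-4,0,0,0,0],[0,0,-4,0,0,0,0]]'; python3 -m pendant '[[0,0,0,0,0,0,0],[0,0,0,0,0,0,0]]'; python3 -c "
from s import *
obs();tip2();pitch()"
```

```text
time: 42.45
tool_pos: [0.4983, -0.1535, 0.1594]
ee_rot: [3.122, -0.016, 1.65]
wrist_force: [0.2, -0.7, -2.2]
width: 0.0217
finger_force: 30.0
time: 42.65
tool_pos: [0.497, -0.1508, 0.1586]
ee_rot: [3.127, -0.019, 1.653]
wrist_force: [0.6, 0.3, -1.5]
width: 0.0218
finger_force: 30.0
{'time': 42.65, 'tool_pos': [0.497, -0.151, 0.159], 'ee_rot': [3.127, -0.019, 1.653], 'wrist_force': [0.637, 0.34, -1.497], 'width': 0.022, 'finger_force': 29.993, 'joint_positions': [-0.42, 0.033, 1.543, 0.024, 1.563, -0.502]}
pitch -1.1 grip [ 0.497 -0.151  0.166] tip rel [-0.046  0.344  0.143] j [-0.42  0.03  1.54  0.02  1.56 -0.5 ] F [ 0.6  0.3 -1.5]
top [266 191  40  13 420] pitch est [(np.float64(0.003350637897631139), 4), (np.float64(0.005496679064520768), 2)]
scene [255 147  46  22 565] pitch est [(np.float64(0.008807620095506003), 2), (np.float64(0.030329960467682143), 4)]
```

```bash
python3 -m pendant '[[0,0.5,-4,3,0.2,0,0],[0,0,-3,0,0,0,0],[0,0,-2,0,0,0,0],[0,0,-1.4,0,0,0,0],[0,0,0,0,0,0,0]]'; python3 -m pendant '[[0,0,-0.4,0,0,0,0],[0,0,-0.3,0,0,0,0],[0,0,0,0,0,0,0]]'
```

```text
time: 43.25
tool_pos: [0.4976, -0.1449, 0.0549]
ee_rot: [3.125, -0.072, 1.655]
wrist_force: [-0.1, 1.3, -1.9]
width: 0.0215
finger_force: 30.0
time: 43.55
tool_pos: [0.4981, -0.1451, 0.0488]
ee_rot: [3.123, -0.071, 1.655]
wrist_force: [1.0, -0.1, -1.7]
width: 0.0218
finger_force: 30.0
```

```bash
python3 -m pendant '[[-0.1,0,-0.25,0,0,0,0],[0,0,0,0,0,0,0]]'; python3 -m pendant '[[0,0,0,0,0,0,0.15],[0,0,0,0,0,0,0.35],[0,0,0,0,0,0,0.45],[0,0,0,0,0,0,0.45]]'; python3 -m pendant '[[0,0,1,0,0,0,0.45],[0,0,3,0,0,0,0.45],[0,0,4,0,0,0,0.45],[0,0,5,0,0,0,0.45],[-2,0,5,0,0,0,0.45],[-4,0,3,0,0,0,0.45],[-4,3,3,0,0,0,0.45],[-4,3,0,0,0,0,0.45]]'; python3 -m pendant '[[0,0,0,0,0,0,0.45],[0,0,0,0,0,0,0.45]]'
python3 - <<'E'
from s import *
b=snap("top");a=snap("scene");h=np.array([-.083,.9965,0]);g=np.array([.4954,-.1449,.054])
H=cv2.cvtColor(b,cv2.COLOR_BGR2HSV);m=cv2.inRange(H,(4,140,40),(14,255,255));z=m*0;z[185:235,225:330]=m[185:235,225:330]
k,l,s,_=cv2.connectedComponentsWithStats(z);i=1+s[1:,4].argmax();print("top blob",s[i])
p=np.argwhere(l==i)[:,::-1];q=np.array([ray("top",u,p[p[:,0]==u][:,1].mean(),.06)[:2] for u in range(s[i][0]+4,s[i][0]+s[i][2]-3,4)]);print("lat mm",((q-g[:2])@np.array([.9965,.083])*1000).round(1))
H=cv2.cvtColor(a,cv2.COLOR_BGR2HSV);m=cv2.inRange(H,(4,140,40),(14,255,255));z=m*0;z[180:260,230:310]=m[180:260,230:310];k,l,s,_=cv2.connectedComponentsWithStats(z);i=1+s[1:,4].argmax();p=np.argwhere(l==i)[:,::-1].astype(np.float32);f=cv2.fitLine(p,2,0,.01,.01).ravel();print("scene",s[i],np.degrees(np.arctan2(f[1],f[0])))
G=cv2.cvtColor(b,cv2.COLOR_BGR2GRAY);o=cv2.cvtColor(cv2.imread("pics/bt.png"),cv2.COLOR_BGR2GRAY)
print("bowl diff",(cv2.absdiff(cv2.GaussianBlur(G,(5,5),0),cv2.GaussianBlur(o,(5,5),0))[178:234,345:405]>40).sum())
t=cv2.cvtColor(cv2.imread("pics/top0.png"),cv2.COLOR_BGR2GRAY);
for n,(x0,y0,x1,y1) in dict(brush=(188,165,225,182),cutters=(250,243,320,290)).items():print(n,(cv2.absdiff(G,t)[y0:y1,x0:x1]>40).sum())
rel([(354.5,183),(345,198),(358.5,196)],.03,0,0,0,1)
E
```

```text
time: 43.75
tool_pos: [0.4967, -0.145, 0.0458]
ee_rot: [3.124, -0.071, 1.655]
wrist_force: [-0.0, 0.0, -0.7]
width: 0.0216
finger_force: 30.0
time: 44.15
tool_pos: [0.4966, -0.145, 0.0457]
ee_rot: [3.124, -0.071, 1.655]
wrist_force: [0.9, 0.3, 0.6]
width: 0.0411
finger_force: 0.0
time: 44.95
tool_pos: [0.3639, -0.0897, 0.2827]
ee_rot: [3.117, -0.067, 1.654]
wrist_force: [0.4, -0.6, -0.3]
width: 0.0422
finger_force: 0.0
time: 45.15
tool_pos: [0.3633, -0.0889, 0.2789]
ee_rot: [3.121, -0.07, 1.656]
wrist_force: [0.2, 0.1, 0.3]
width: 0.0423
finger_force: 0.0
top blob [243 206  58  12 561]
lat mm [-1.1 -1.4 -1.4 -1.4 -2.4 -0.3 -1.4 -0.3 -1.6 -0.3 -1.3 -0.3 -1.3]
scene [244 200  52  27 553] 19.243488
bowl diff 0
brush 0
cutters 0
[0.046 0.038] [0.038, 0.03, 0.02]
[0.011 0.057] [0.057, 0.054, 0.05]
[0.018 0.029] [0.029, 0.025, 0.021]
```

All checks pass, so I'll hand it in.

```bash
python3 -c "
from bench import robot
print(robot.close_job())"
```

```text
the job is handed in; nothing more can be done
None
```

I handed the job in at about 45 s of the 72 s; no verdict came back. By my last camera measurements, all ten stones are in the bowl, with at least two fresh stones and three worn ones in the swapped halves. The paddle lies flat in the empty lane, blade the same way as the brush, and the brush and cutters have not moved. The paddle turned in the grip during the first stirring rounds and rode too high, so I re-gripped it and repeated the low passes.

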